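# Power up the study's lit picture stand

## Robot

A 6-joint arm with a two-finger parallel gripper is mounted at the origin on the work surface. World frame = base frame: x ahead of the robot, y to its left, z up, the work surface at z = 0. Lengths are in m, angles in rad, forces in N, time in s.
With the tool pointing down it reaches from about 0.275 to 0.775 m from the base axis. Payload 14.6 kg.
Tool frame: the origin (TCP) lies on the centre line of the jaws, within the pads' length; the fingertips stand 11 mm ahead of it and the grasp point (between the pads) lies 8 mm behind it; z points along the fingers, y is the line along which they close (so a half turn about z gives the same grasp; the last joint's range is limited). The gripper opens to 85 mm and grips with 20 to 120 N. Pads are 22 mm wide; open, the fingers measure 114 mm over their backs; the gripper's body (76 mm by 85 mm) begins 54 mm behind the grasp point. The pads swing forward as they close: fully open they stand 13 mm farther back than shut.
Start: joints at [1.123, 0.263, -0.048, 1.259, 0, 1.415], TCP at [0.152, 0.503, 0.242] pointing down, gripper open.
Joint ranges: [-2.65, 2.65], [-0.89, 1.7], [-1.18, 1.37], [-2.13, 2.11], [-1.35, 1.29], [-3.14, 3.14]. Speed limits (rad/s): [1.89, 1.89, 2.57, 2.79, 3.14, 3.14].

## Interface

Orientations are given as a 3x3 rotation matrix whose columns are the frame's x, y, z axes.
In Python, from rig import r gives the robot as it stands. The module is installed in compiled form; this text tells all that it offers.
- The arm moves only by the tool jog_arm, never from a script. Its argument "deltas" is text: rows parted by semicolons, each of 7 numbers parted by spaces: the turn, a rotation vector about the tool's x, y, z in degrees, then the shift along the tool's x, y, z in cm, then the opening, from -1 (shut) to 1 (fully open). In form: wx wy wz x y z grip; .... A call has 1 to 20 rows; each row is the pose to reach, as a shift and turn from the pose commanded when the call began, along the tool's axes at that moment; what a row does not reach only later rows make up. A row lasts 1/10 s, in which the tool goes at most 50 mm and 8.59 degrees, less where a joint would pass 70% of its speed; a pose out of reach is approached as far as the arm can. A call with a gripper value outside its range is refused whole. The fingers move at their own pace and stop on an object; the grip force is fixed at half the most. Time passes only in rows, so rows that repeat a pose let the fingers close. It gives the time, the measured TCP pose, the force, the opening and the grip force at its end, in the units of the state.
- r.read_state(): the state, without advancing time (a new reading comes with each control period).
- r.read_camera(name): name is "side" or "top"; returns (picture, depth): 420x560x3 uint8, red, green, blue; 420x560 float32, m along the optical axis (not along the pixel's ray), 0 where there is no reading.
- r.calibration(name): a dict with "K" (3x3 intrinsics, pixels), "cam_to_world" (4x4, takes a point from camera to world coordinates). Camera axes: x right, y down, z forward; pixel columns grow to the right and rows downward; lengths in m; the calibration is good to about 2 mm. A picture is of the moment at which its call begins. calibration takes no time and is no camera call.
- r.sign_off(): hands the job in; it is judged then, once.
Trained networks look in the newest picture that a camera, given by its name, has taken for a name from the list of things; names that differ only in an ending like _2 or _b are one class to them, and where a whole thing is asked for, a point or a joint stands for the part that bears it (a point fixed in the world has none). Each returns a list of dicts, best first, with "score" (0 to 1); they miss things now and then, are a little off and sometimes report something else, mostly with a low value. They report only what shows in the picture. A call takes as long as a camera call. They do not tell look-alikes from the thing itself.
- r.boxes_of(thing, camera): "position" ([column, row] in pixels, amid what is visible of it).
- r.outline_of(thing, camera): "mask" (420x560 bool, what is visible of it) and "position" ([column, row] in pixels, amid what is visible of it).
- r.tip_of(thing, camera): "position" ([column, row] in pixels: a listed point, or the origin of a listed thing).
The state is a dict: "t": time; "q": joint angles; "joint_velocities": joint speeds; "effort": joint torques, N m; "tool_pos": TCP position; "eef_rot": TCP orientation; "contact_force": force on the tool from outside, world axes, zero at the start; "ft_torque": the same for the moment, N m; "width": opening from 0.0 (shut) to 1.0 (fully open); "grasp_force": force on a finger pad.
Only numpy, scipy, OpenCV 4.12 (cv2) and the standard library are available. Lean on these libraries where they do the work, as an engineer would, in place of code of your own. Each camera call takes 0.05 s, during which the arm holds its last target. There are 200 camera calls.

## Task

Get the battery-lit picture stand on the desk working: take the spent D cell out of its bay and lay it in the wooden tray, put every loose D cell from the desk into a bay of its own, flat end on the spring and nub to the contact wall, pressed fully home under the retaining lip, and take the framed picture from its slotted block and stand it on the stand's ledge, leaning squarely and centred against the backrest with its picture side away from the backrest. Only when all that is in place, push the toggle switch fully on. Leave the other things on the desk where they are.

Things in the scene. Friction and masses are not known exactly. Their poses are not given: they have to be found in the camera images.
- cell1_mid (a point): loose D cell (may be absent), lying on the desk: cylinder 33 mm in diameter, body 58 mm long, plus a metal nub 10 mm in diameter, 3.5 mm long, on one end; 0.1 to 0.19 kg. Point: middle of the body, on its axis (16.5 mm above the desk). x axis: along the cell towards the nub; the flat end is 29 mm the other way; it rolls, so its y and z point anywhere around it
- cell1_nub (a point): tip of the nub of that cell, 32.5 mm from cell1_mid along its x axis
- cell2_mid (a point): loose D cell (may be absent), lying on the desk: cylinder 33 mm in diameter, body 58 mm long, plus a metal nub 10 mm in diameter, 3.5 mm long, on one end; 0.1 to 0.19 kg. Point: middle of the body, on its axis (16.5 mm above the desk). x axis: along the cell towards the nub; the flat end is 29 mm the other way; it rolls, so its y and z point anywhere around it
- cell2_nub (a point): tip of the nub of that cell, 32.5 mm from cell2_mid along its x axis
- cell3_mid (a point): loose D cell (may be absent), lying on the desk: cylinder 33 mm in diameter, body 58 mm long, plus a metal nub 10 mm in diameter, 3.5 mm long, on one end; 0.1 to 0.19 kg. Point: middle of the body, on its axis (16.5 mm above the desk). x axis: along the cell towards the nub; the flat end is 29 mm the other way; it rolls, so its y and z point anywhere around it
- cell3_nub (a point): tip of the nub of that cell, 32.5 mm from cell3_mid along its x axis
- spent_mid (a point): the spent D cell, of the same shape and size as the others (middle of its body, x axis to its nub); at the start it is seated in bay2 under the lip, nub to the contact wall. It comes out the way a cell goes in: slide it 9 to 12 mm to -x against the spring, then swing the nub end up past the lip
- spent_nub (a point): tip of the spent cell's nub, 32.5 mm from spent_mid along its x axis
- tray_in (a point): centre of the inner floor (5 mm above the desk) of a fixed open wooden tray on the desk, 120 x 120 mm outside, 110 x 110 mm inside, rim 30 mm above the desk; z up, x and y along its sides
- bay1 (a point): battery bay on the fixed stand, lowest y, empty. Point: where the middle of a seated cell's body lies, 44 mm above the desk; z up, x along the bay from spring to contact wall, y along the stand. The cell's underside rests on two rails that reach 14 mm either side of the axis; beside them the gap is free for fingers down to the stand's base, 29 mm below the point
- bay2 (a point): one of three equal battery bays, 65 mm apart along y on the fixed stand; point and axes as bay1. The spent cell is in it. At -x a steel disc (26 mm in diameter, centred on the axis) on a coil spring: its face is at x = -26 mm when free, at -29 with a seated cell, at -42 fully back (1.5 N to 5.5 N). Behind it the spring housing, x = -50 to -74, 36 mm wide, top 14 mm above the point
- bay3 (a point): one of three equal battery bays, 65 mm apart along y on the fixed stand; point and axes as bay1. Empty. At +x the contact wall, face at x = 32.5 mm; from its top a lip 30 mm wide reaches back to x = 25.5, underside 18, top 22 mm above the point. The flat end goes in first, low, nub end tilted up about 25 deg; push the disc back so the cell is 9 to 12 mm to -x, swing the nub end down past the lip; the spring slides it home
- picture_mid (a point): framed picture, a slab 12 mm thick (x), 130 mm wide (y), 120 mm tall (z), 0.18 to 0.29 kg. Point: its centre; x axis out of the picture side, z up its height. It starts upright in a slot (16 mm wide, 30 mm deep, floor 8 mm, wall tops 38 mm above the desk) of a fixed dark wooden block 70 x 110 mm
- ledge (a point): picture ledge at the stand's low-y end. Point: on its floor, 15 mm above the desk, mid-length, at the foot of the backrest's front face; axes as the bays. Backrest: board 110 mm wide, 80 long, rising from the point, leaning 0.30 rad from vertical towards -x; picture side goes to +x. A stop bar, 12 mm high, inner face at x = 22 mm, holds the foot. Nearest bay 140 mm away in y
- toggle (a joint): toggle switch of the stand: 0 = off (leans to the stand's -x), 1.0 = fully on (leans to +x); stays where it is left, moved by about 1.5 N at the knob; starts between 0 and 0.15
- toggle_tip (a point): centre of the toggle's round knob, 26 mm in diameter, at the stand's high-y end, 80 mm in y from bay3, 66 mm above the desk when off. It swings on a 50 mm arm about a hinge parallel to the stand's y, 22 mm above the desk at x = 0 of the bays: knob 24 mm to -x of the hinge when off, 24 mm to +x when fully on. Under it a wooden block 70 x 50 x 25 mm
- pawn: light wooden chess pawn, 28 mm across, 50 mm tall, standing; a bystander. Point: the middle of its underside
- paperweight: round green glass paperweight, 68 mm across, 38 mm tall; a bystander. Point: the middle of its underside
- bell: brass desk bell, 66 mm across, 45 mm tall; a bystander. Point: the middle of its underside
- mug: white mug, 76 mm across, 90 mm tall; a bystander. Point: the middle of its underside
- stapler: black stapler, 130 x 34 x 43 mm; a bystander. Point: the middle of its underside
- pen: black pen, 10 mm thick, 130 mm long, lying; a bystander. Point: the middle of its underside
There are look-alikes about, which are no part of the job. Of the things like the part that bears picture_mid, leave any that is blue; of the rest the larger one is meant.

How it is judged:
By the outcome, as a careful person would: the job done as asked, in the order asked, and still so for the second after the job is handed in, with the robot touching nothing.
Of cell1, cell2, cell3 only 2 to 3 are there at a start; the rules pass over those that are not, and their reading is None.
At some moment in a run one of cell1, cell2, cell3 may be knocked a few centimetres aside while the robot is not near it.
It also fails if it takes over 210 s, if anything falls off the work surface, if the arm or the gripper's body presses on something with over 40 N, if the wrist force passes 120 N, or if a joint passes its speed limit or range.

## Working session

There is one attempt and no reset: what is moved stays moved. The work goes in short steps, Python scripts to look and compute and a tool call to move; the robot and the scene stay as the last step left them, time stands still between calls to the robot, and variables do not carry over. Pictures are saved under pics/ and viewed, at most 14 in all, crops included, and the job is handed in when it is done.

Besides the shell and the picture viewer there is one more tool, called after "Emit:" by a JSON object that holds its "method" and its "body", one argument or row to a line. jog_arm: Moves the arm, as the interface text tells. Its arguments: {"type":"object","properties":{"deltas":{"type":"string"}},"required":["deltas"]}

```bash
mkdir -p pics
cat > h.py <<'E'
import numpy as np, cv2
from rig import r
def cam(n):
    im,d=r.read_camera(n); return im,d,r.calibration(n)
def w(c,uv,z=None,d=None):
    K,T=c["K"],np.array(c["cam_to_world"]); ray=np.linalg.inv(K)@np.array([uv[0],uv[1],1.])
    if d is not None: return T[:3,:3]@(ray*d)+T[:3,3]
    D=T[:3,:3]@ray; return T[:3,3]+D*(z-T[2,3])/D[2]
def px(c,p):
    T=np.array(c["cam_to_world"]); q=np.array(c["K"])@(T[:3,:3].T@(np.array(p)-T[:3,3])); return q[:2]/q[2]
E
python3 - <<'E'
from h import *
s=r.read_state(); print(s["t"],s["tool_pos"],np.round(s["eef_rot"],3).tolist(),s["width"])
for n in("top","side"):
    im,d,c=cam(n); cv2.imwrite(f"pics/{n}0.png",cv2.resize(im[:,:,::-1],(784,588),interpolation=cv2.INTER_CUBIC)); print(n,np.round(c["cam_to_world"],3).tolist(),c["K"][0][0])
    np.savez(f"{n}0.npz",im=im,d=d)
    for t,z in [("cell1_mid",.0165),("cell1_nub",.0165),("spent_mid",.044),("spent_nub",.044),("bay1",.044),("bay2",.044),("bay3",.044),("tray_in",.005),("picture_mid",.068),("ledge",.015),("toggle_tip",.066)]:
        for q in r.tip_of(t,n)[:4]:
            print(n,t,round(q["score"],2),np.round(q["position"]),np.round(w(c,q["position"],z)[:2],3))
E
```

```text
0.0 [0.15139369 0.50240181 0.24180824] [[-0.957, 0.289, -0.001], [0.289, 0.957, -0.001], [0.0, -0.001, -1.0]] 1.0037228325835097
top [[0.023, -0.987, 0.162, 0.348], [-0.999, -0.026, -0.018, 0.04], [0.022, -0.161, -0.987, 1.077], [0.0, 0.0, 0.0, 1.0]] 413.84974279132535
top spent_mid 0.41 [340. 169.] [ 0.626 -0.121]
top spent_nub 0.58 [264. 157.] [0.652 0.076]
top spent_nub 0.4 [341. 172.] [ 0.619 -0.123]
top bay1 0.77 [236. 168.] [0.62  0.147]
top bay1 0.59 [265. 171.] [0.614 0.071]
top bay2 0.77 [236. 168.] [0.62  0.147]
top bay2 0.59 [265. 171.] [0.614 0.071]
top bay3 0.77 [236. 168.] [0.62  0.147]
top bay3 0.59 [265. 171.] [0.614 0.071]
top tray_in 0.63 [172. 251.] [0.406 0.303]
top picture_mid 0.64 [433. 320.] [ 0.256 -0.34 ]
top picture_mid 0.58 [443. 202.] [ 0.542 -0.376]
top ledge 0.61 [342. 169.] [ 0.633 -0.131]
top ledge 0.53 [207. 181.] [0.59  0.223]
top ledge 0.47 [240. 172.] [0.618 0.137]
top toggle_tip 0.5 [208. 182.] [0.577 0.213]
top toggle_tip 0.42 [265. 170.] [0.611 0.071]
top toggle_tip 0.21 [422. 157.] [ 0.658 -0.328]
side [[0.988, -0.097, 0.12, 0.36], [-0.153, -0.
[... 234 characters left out ...]
ay1 0.69 [307. 200.] [0.615 0.123]
side bay1 0.61 [312. 210.] [0.616 0.066]
side bay2 0.77 [321. 222.] [ 0.628 -0.   ]
side bay2 0.69 [307. 200.] [0.615 0.123]
side bay2 0.61 [312. 210.] [0.616 0.066]
side bay3 0.77 [321. 222.] [ 0.628 -0.   ]
side bay3 0.69 [307. 200.] [0.615 0.123]
side bay3 0.61 [312. 210.] [0.616 0.066]
side tray_in 0.61 [232. 188.] [0.407 0.303]
side picture_mid 0.81 [179. 326.] [ 0.259 -0.352]
side picture_mid 0.76 [321. 320.] [ 0.539 -0.385]
side picture_mid 0.59 [268. 351.] [ 0.424 -0.447]
side picture_mid 0.19 [248. 162.] [0.467 0.354]
side ledge 0.67 [334. 263.] [ 0.628 -0.145]
side ledge 0.22 [375. 248.] [ 0.749 -0.103]
side toggle_tip 0.49 [291. 182.] [0.58 0.2 ]
```

View pics/top0.png

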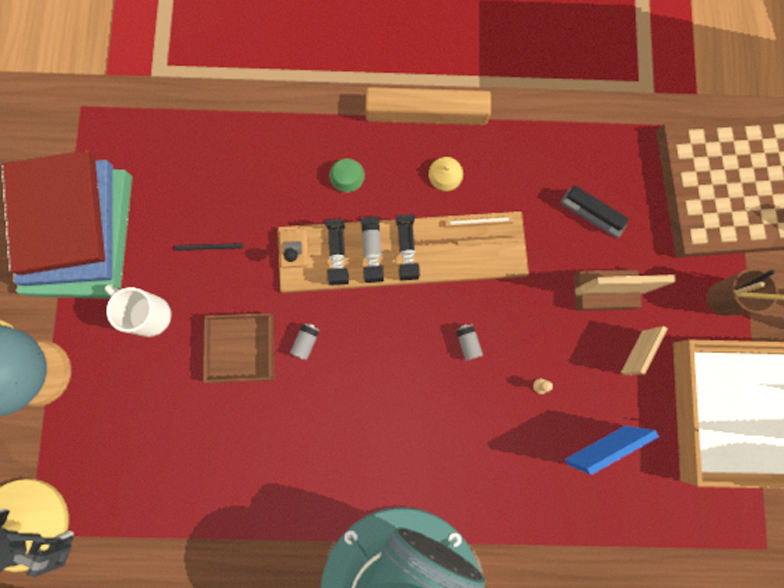

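View pics/side0.png

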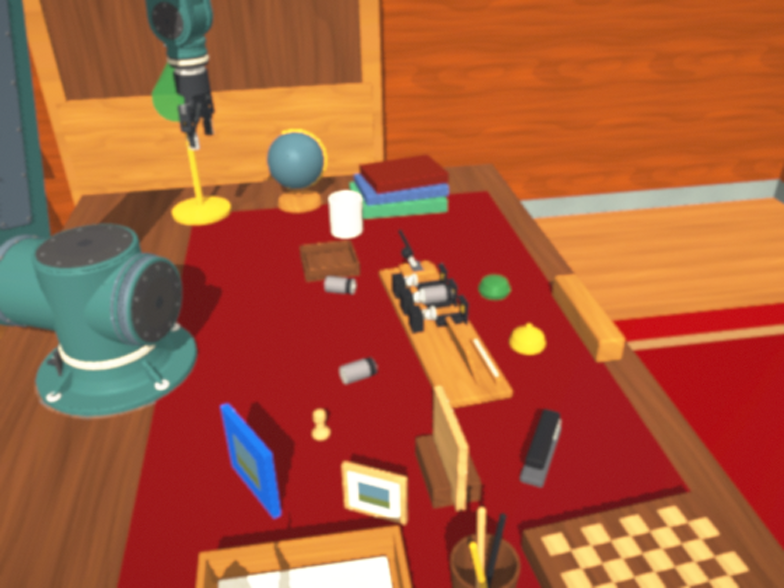

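The top view shows two loose cells at display pixels (305,341) and (470,341), and the stand with bays at (338,250), (372,248) and (405,247). The slotted block with the large wooden frame is at (620,288). The blue frame at (610,450) and the small frame at (645,350) are decoys. Next I'll measure from the depth images.

```bash
cat >> h.py <<'E'
def cloud(c,d):
    v,u=np.mgrid[0:420,0:560]; K,T=np.array(c["K"]),np.array(c["cam_to_world"])
    P=(np.stack([u,v,np.ones_like(u)],-1).astype(float)@np.linalg.inv(K).T)*d[...,None]
    P=P@T[:3,:3].T+T[:3,3]; P[d<=0]=np.nan; return P
def rect(P):
    c,s,a=cv2.minAreaRect(np.float32(P[:,:2])*1000); return np.round(c,1),np.round(s,1),round(a,2)
E
python3 - <<'E'
from h import *
for n in("top","side"):
    f=np.load(n+"0.npz"); c=r.calibration(n); P=cloud(c,f["d"]); Q=P.reshape(-1,3); C=f["im"].reshape(-1,3)
    def S(x0,x1,y0,y1,z0,z1):
        m=(Q[:,0]>x0)&(Q[:,0]<x1)&(Q[:,1]>y0)&(Q[:,1]<y1)&(Q[:,2]>z0)&(Q[:,2]<z1); return Q[m]
    print(n,"desk z",np.round(np.median(S(.3,.4,-.1,.1,-.03,.03)[:,2]),4))
    print("stand",rect(S(.5,.74,-.28,.3,.009,.022)))
    for nm,b in dict(cellL=(.4,.5,.15,.25),cellR=(.38,.5,-.22,-.08),tray=(.32,.48,.22,.38),pic=(.45,.65,-.50,-.28)).items():
        q=S(*b,.006,.2)
        if len(q): print(nm,len(q),rect(q),"zmax",np.round(np.percentile(q[:,2],98),4))
    q=S(.45,.65,-.52,-.28,.05,.2); print("pic hi",rect(q)); 
    q=S(.45,.65,-.52,-.28,.110,.2); print("pic top",rect(q),np.median(q[:,2]))
    q=S(.45,.65,-.5,-.28,.02,.042); print("block",rect(q))
    q=S(.5,.74,-.02,.25,.05,.09); 
    k=np.zeros((240,280),np.uint8)
    k[((q[:,0]-.5)*1000).astype(int),((q[:,1]+.02)*1000).astype(int)]=1
    k=cv2.dilate(k,np.ones((5,5))); m,l,st,ce=cv2.connectedComponentsWithStats(k)
    for i in range(1,m):
        sel=l[((q[:,0]-.5)*1000).astype(int),((q[:,1]+.02)*1000).astype(int)]==i
        if sel.sum()>8: print("comp",sel.sum(),rect(q[sel]),np.round(np.percentile(q[sel,2],[10,50,95]),4))
E
```

```text
top desk z 0.0001
stand (array([644.7,  18. ]), array([209.3, 465.5]), 5.44)
cellL 356 (array([444.9, 207.4]), array([89.2, 85.4]), 0.27) zmax 0.0352
cellR 307 (array([ 429.6, -147.1]), array([113. ,  98.9]), 24.58) zmax 0.0349
tray 1137 (array([414. , 307.6]), array([120.1, 121.7]), 3.62) zmax 0.0323
pic 1616 (array([ 546.7, -373. ]), array([213.4, 133.9]), 11.81) zmax 0.1296
pic hi (array([ 495.9, -379.2]), array([ 97.7, 132.2]), 3.32)
pic top (array([ 538.2, -376.7]), array([ 13.1, 132.2]), 3.32) 0.12695329325235244
block (array([ 549.6, -375. ]), array([200.3, 127.7]), 0.87)
comp 190 (array([558. , 132.4]), array([48.4, 35.4]), 3.94) [0.0525 0.0565 0.0602]
comp 509 (array([596.5,  70.6]), array([113. ,  35.8]), 4.83) [0.0531 0.0578 0.0662]
comp 177 (array([570.6,   4.3]), array([48.6, 35.8]), 8.58) [0.052  0.0569 0.0606]
comp 84 (array([576.6, 214.6]), array([22.4, 23.2]), 7.11) [0.0698 0.0749 0.0794]
comp 69 (array([640. , 140.8]), array([13.2, 32.9]), 6.2) [0.0629 0.0656 0.0679]
comp 64 (array([652.4,  11.5]), array([12.9, 30.5]), 2.18) [0.0634 0.0658 0.0691]
side desk z -0.001
[... 442 characters left out ...]
8.4, -382.2]), array([ 13. , 131.5]), 2.77) 0.12600407632435823
block (array([ 528. , -398.4]), array([152., 107.]), 66.76)
comp 69 (array([548.1, 125.5]), array([25.9, 39.1]), 7.07) [0.0526 0.0556 0.0585]
comp 268 (array([597.5,  66.4]), array([113.6,  40.4]), 6.88) [0.0515 0.0562 0.0642]
comp 97 (array([571. ,  -2.2]), array([35.5, 49.8]), 88.32) [0.0518 0.0555 0.0584]
comp 13 (array([574.6, 123.6]), array([17.9, 13.9]), 0.67) [0.0509 0.0526 0.0552]
comp 60 (array([579.8, 202.1]), array([25.2, 18.8]), 6.14) [0.0566 0.0681 0.0786]
comp 40 (array([640.3, 134. ]), array([11.5, 37.9]), 5.84) [0.0549 0.0637 0.0667]
comp 47 (array([652.1,   5.5]), array([13.2, 35.9]), 7.4) [0.0558 0.0632 0.0668]
```

Run:
```python
import numpy as np,cv2
a=np.load("top0.npz")["im"][140:280,190:350,::-1]
b=np.load("side0.npz")["im"][180:370,230:400,::-1]
a=cv2.resize(a,(400,350),interpolation=cv2.INTER_CUBIC); b=cv2.resize(b,(400,447),interpolation=cv2.INTER_CUBIC)
o=np.zeros((447,800,3),np.uint8); o[:350,:400]=a; o[:,400:]=b; cv2.imwrite("pics/crop0.png",o)
```

```text
(no output)
```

View pics/crop0.png

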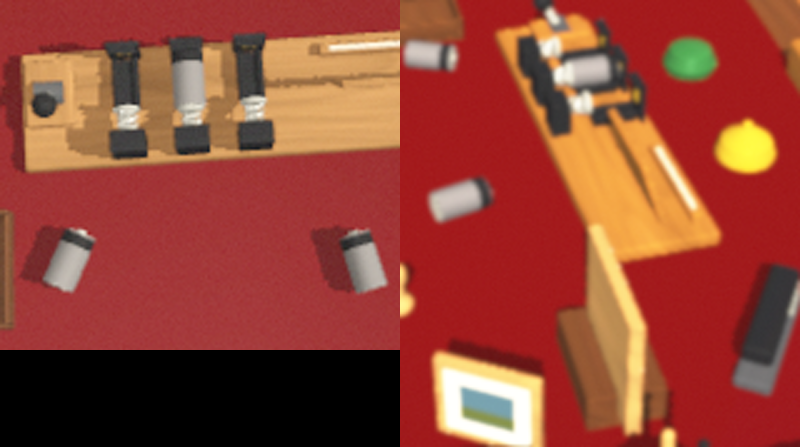

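The loose cells and the spent cell all point their nubs (dark band) roughly to +x. The upright frame shows its plain back towards -x, so its picture side already faces the right way. The two cameras disagree by about 6 mm in y, so I'll bring the gripper over bay2 and use it to calibrate them.

```bash
cat >> h.py <<'E'
from scipy.spatial.transform import Rotation as Ro
def tool(yaw,tilt=0):
    # tool y along stand/object y (yaw deg), z down; tilt>0 = nub/top raised, gripper leaning to -x
    x=np.array([np.cos(np.radians(yaw)),np.sin(np.radians(yaw)),0]); z=np.array([0,0,1.]); y=np.cross(z,x)
    return np.stack([-x,y,-z],1)@Ro.from_euler("y",-tilt,degrees=True).as_matrix()
def go(p,R):
    s=r.read_state(); R0=np.array(s["eef_rot"]); q=np.array(s["tool_pos"])
    print("t",round(s["t"],2),"at",np.round(q,4),"F",np.round(s["contact_force"],1),"w",round(s["width"],3),"gf",round(s["grasp_force"],1))
    print("delta",np.round(Ro.from_matrix(R0.T@R).as_rotvec(degrees=True),2),np.round(R0.T@(np.array(p)-q)*100,2))
E
python3 -c "
from h import *
go([.614,.070,.16],tool(5.5))"
```

```text
t 1.2 at [0.1515 0.5027 0.2423] F [ 0.1  0.5 -0.4] w 1.001 gf 0.0
delta [ -0.    -0.   -22.28] [-56.77 -28.08   8.23]
```

Emit:
{"method": "jog_arm", "body": {
  "deltas": "0 0 -22.3 -56.8 -28.1 8.2 1;0 0 -22.3 -56.8 -28.1 8.2 1;0 0 -22.3 -56.8 -28.1 8.2 1;0 0 -22.3 -56.8 -28.1 8.2 1;0 0 -22.3 -56.8 -28.1 8.2 1;0 0 -22.3 -56.8 -28.1 8.2 1;0 0 -22.3 -56.8 -28.1 8.2 1;0 0 -22.3 -56.8 -28.1 8.2 1;0 0 -22.3 -56.8 -28.1 8.2 1;0 0 -22.3 -56.8 -28.1 8.2 1;0 0 -22.3 -56.8 -28.1 8.2 1;0 0 -22.3 -56.8 -28.1 8.2 1;0 0 -22.3 -56.8 -28.1 8.2 1;0 0 -22.3 -56.8 -28.1 8.2 1;0 0 -22.3 -56.8 -28.1 8.2 1;0 0 -22.3 -56.8 -28.1 8.2 1;0 0 -22.3 -56.8 -28.1 8.2 1;0 0 -22.3 -56.8 -28.1 8.2 1;0 0 -22.3 -56.8 -28.1 8.2 1;0 0 -22.3 -56.8 -28.1 8.2 1"
}}

```text
t: 3.2
tool_pos: [0.6141, 0.07, 0.1605]
eef_rot: [[-0.995, -0.097, 0.0], [-0.097, 0.995, 0.0], [-0.0, 0.0, -1.0]]
contact_force: [-0.3, -0.1, -1.3]
width: 1.003
grasp_force: 0.0
```

Run:
```python
from h import *
go([.614,.070,.16],tool(5.5)); s=r.read_state(); R=np.array(s["eef_rot"]); p=np.array(s["tool_pos"])
o=[]
for n in("top","side"):
    im,d,c=cam(n); np.savez(n+"1.npz",im=im,d=d); Q=cloud(c,d).reshape(-1,3)
    L=(Q-p)@R*1000
    for z0,z1 in((-30,20),(-60,-30),(-100,-62),(-150,-100)):
        m=(abs(L[:,0])<90)&(abs(L[:,1])<90)&(L[:,2]>z0)&(L[:,2]<z1)
        if m.sum()>5: print(n,z0,z1,m.sum(),np.round(np.percentile(L[m],[1,5,50,95,99],axis=0).T,1).tolist())
    u,v=px(c,p).astype(int); o.append(cv2.resize(im[max(0,v-80):v+60,u-80:u+80,::-1],(400,350)))
cv2.imwrite("pics/g1.png",np.hstack(o))
```

```text
t 3.2 at [0.6141 0.07   0.1605] F [-0.3 -0.1 -1.3] w 1.003 gf 0.0
delta [0.   0.02 0.05] [ 0.01 -0.    0.05]
side -30 20 154 [[-11.2, -9.2, 1.8, 10.0, 10.6], [-61.5, -58.8, -46.1, 46.0, 49.1], [-29.4, -28.6, -15.4, -3.2, -0.5]]
side -60 -30 161 [[-12.4, -10.0, 4.5, 11.6, 12.9], [-77.5, -75.4, -52.3, 60.0, 68.1], [-59.6, -58.7, -49.8, -32.0, -30.9]]
side -100 -62 326 [[-18.0, -11.8, 9.2, 17.4, 18.4], [-76.8, -74.3, -38.9, 56.3, 62.8], [-99.6, -97.9, -82.5, -64.4, -62.8]]
side -150 -100 478 [[-33.6, -24.6, 6.6, 35.4, 36.7], [-70.0, -65.2, -34.6, -7.9, 2.8], [-149.6, -148.1, -128.8, -102.2, -100.3]]
```

View pics/g1.png

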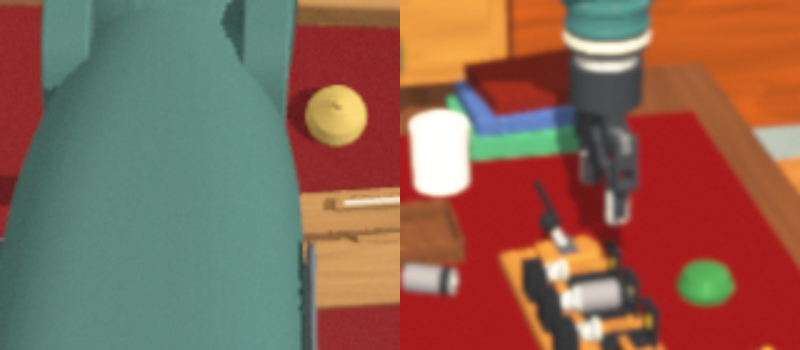

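The top view is hidden behind the arm, but the side view shows the pads. I'll fit the pad clusters there.

Run:
```python
from h import *
s=r.read_state(); R=np.array(s["eef_rot"]); p=np.array(s["tool_pos"])
f=np.load("side1.npz"); c=r.calibration("side"); L=((cloud(c,f["d"])-p)@R*1000)
for z0,z1 in((-14,12),(-28,-14),(-45,-28)):
    m=(abs(L[...,0])<40)&(abs(L[...,1])<90)&(L[...,2]>z0)&(L[...,2]<z1)
    for nm,k in(("neg",m&(L[...,1]<0)),("pos",m&(L[...,1]>0))):
        q=L[k]; 
        if len(q): print(z0,nm,len(q),"x",np.round([q[:,0].min(),np.median(q[:,0]),q[:,0].max()],1),"y",np.round(np.percentile(q[:,1],[5,25,50,75,95]),1),"z",np.round([q[:,2].min(),q[:,2].max()],1), np.median(f["im"][k],axis=0))
```

```text
-14 neg 33 x [-11.4   1.2  10.3] y [-56.9 -53.8 -51.2 -49.2 -45.7] z [-14.   -0.3] [159. 132. 125.]
-14 pos 34 x [-9.6  0.5 10.6] y [39.7 41.1 42.9 44.6 48.3] z [-13.6  -0.5] [78.  58.5 58. ]
-28 neg 39 x [-8.2  3.4 10.2] y [-59.3 -57.4 -54.7 -51.3 -46.1] z [-28.  -14.3] [140. 118. 114.]
-28 pos 34 x [-12.1   0.1  10.7] y [39.3 41.3 43.1 44.4 48.5] z [-28. -14.] [67. 66. 66.]
-45 neg 37 x [-8.6  3.9 11.2] y [-60.7 -58.6 -56.  -51.8 -47. ] z [-42.6 -28.2] [109.  93.  88.]
-45 pos 35 x [-4.2  4.6 11.7] y [39.5 41.5 43.6 45.7 49.6] z [-44.7 -28.4] [80. 77. 73.]
```

The side camera agrees with the gripper: it puts the pad faces at +43 and -57 mm, as expected. So the side camera is right and the top one reads about 5 mm high in y. That puts bay2 at about (0.614, 0.068). Now I'll grasp the spent cell.

Emit:
{"method": "jog_arm", "body": {
  "deltas": "0 0 0 0 -0.2 6 0.2;0 0 0 0 -0.2 6 0.2;0 0 0 0 -0.2 6 0.2;0 0 0 0 -0.2 6 0.2;0 0 0 0 -0.2 9 0.2;0 0 0 0 -0.2 11 0.2;0 0 0 0 -0.2 12 0.2;0 0 0 0 -0.2 12 0.2;0 0 0 0 -0.2 12 0.2;0 0 0 0 -0.2 12 0.2"
}}

```text
t: 4.3
tool_pos: [0.6153, 0.0677, 0.0417]
eef_rot: [[-0.995, -0.096, 0.002], [-0.096, 0.995, 0.0], [-0.002, -0.0, -1.0]]
contact_force: [0.2, -0.2, -0.5]
width: 0.594
grasp_force: 0.0
```

Emit:
{"method": "jog_arm", "body": {
  "deltas": "0 0 0 0 0 0 -0.2;0 0 0 0 0 0 -0.3;0 0 0 0 0 0 -0.5;0 0 0 0 0 0 -0.5;0 0 0 0 0 0 -0.5;0 0 0 0 0 0 -0.5;0 0 0 0 0 0 -0.5"
}}

```text
t: 5.0
tool_pos: [0.6148, 0.07, 0.0418]
eef_rot: [[-0.995, -0.098, 0.002], [-0.098, 0.995, 0.005], [-0.002, 0.004, -1.0]]
contact_force: [-3.9, 15.8, 13.8]
width: 0.366
grasp_force: 58.4
```

The spent cell is gripped. The sideways force shows the bay axis is about 2.3 mm further to +y, so I'll relieve that first, then slide it back and swing it out.

Emit:
{"method": "jog_arm", "body": {
  "deltas": "0 0 0 0 0.2 -0.1 -0.5;0 0 0 0 0.25 -0.1 -0.5;0 0 0 0.4 0.25 -0.1 -0.5;0 0 0 0.8 0.25 -0.1 -0.5;0 0 0 1.05 0.25 -0.1 -0.5;0 0 0 1.05 0.25 -0.1 -0.5"
}}

```text
t: 5.6
tool_pos: [0.6045, 0.0692, 0.0419]
eef_rot: [[-0.995, -0.096, 0.002], [-0.096, 0.995, 0.001], [-0.002, 0.0, -1.0]]
contact_force: [4.2, 3.5, 4.4]
width: 0.371
grasp_force: 59.9
```

Emit:
{"method": "jog_arm", "body": {
  "deltas": "0 -3 0 0 0 -0.2 -0.5;0 -6 0 0 0 -0.4 -0.5;0 -9 0 0 0 -0.55 -0.5;0 -12 0 -0.05 0 -0.7 -0.5;0 -15 0 -0.1 0 -0.85 -0.5;0 -18 0 -0.15 0 -0.95 -0.5;0 -22 0 -0.2 0 -1.1 -0.5;0 -25 0 -0.2 0 -1.25 -0.5;0 -25 0 -0.2 0 -1.6 -0.5;0 -25 0 -0.2 0 -2 -0.5"
}}

```text
t: 6.6
tool_pos: [0.6057, 0.0691, 0.0616]
eef_rot: [[-0.903, -0.096, 0.42], [-0.087, 0.995, 0.04], [-0.421, -0.0, -0.907]]
contact_force: [4.8, 0.9, -3.0]
width: 0.367
grasp_force: 59.7
```

```bash
python3 -c "
from h import *
go([.604,.069,.15],tool(5.5)); go([.414,.302,.12],tool(3.6)); go([.414,.302,.0225],tool(3.6))"
```

```text
t 6.6 at [0.6057 0.0691 0.0616] F [ 4.8  0.9 -3. ] w 0.367 gf 59.7
delta [-1.000e-02  2.493e+01  0.000e+00] [-3.57  0.   -8.09]
t 6.6 at [0.6057 0.0691 0.0616] F [ 4.8  0.9 -3. ] w 0.367 gf 59.7
delta [ 0.41 24.92  1.87] [ 12.82  25.02 -12.4 ]
t 6.6 at [0.6057 0.0691 0.0616] F [ 4.8  0.9 -3. ] w 0.367 gf 59.7
delta [ 0.41 24.92  1.87] [16.93 25.02 -3.56]
```

Emit:
{"method": "jog_arm", "body": {
  "deltas": "0 0 0 -1.9 0 -4.1 -0.5;0 0 0 -3.8 0 -8.2 -0.5;0 0 0 -3.8 0 -8.2 -0.5;0.4 24.9 1.9 12.8 25 -12.4 -0.5;0.4 24.9 1.9 12.8 25 -12.4 -0.5;0.4 24.9 1.9 12.8 25 -12.4 -0.5;0.4 24.9 1.9 12.8 25 -12.4 -0.5;0.4 24.9 1.9 12.8 25 -12.4 -0.5;0.4 24.9 1.9 12.8 25 -12.4 -0.5;0.4 24.9 1.9 12.8 25 -12.4 -0.5;0.4 24.9 1.9 12.8 25 -12.4 -0.5;0.4 24.9 1.9 12.8 25 -12.4 -0.5;0.4 24.9 1.9 12.8 25 -12.4 -0.5;0.4 24.9 1.9 15 25 -7.7 -0.5;0.4 24.9 1.9 16.3 25 -4.9 -0.5;0.4 24.9 1.9 16.9 25 -3.7 -0.5;0.4 24.9 1.9 16.9 25 -3.7 -0.5"
}}

```text
t: 8.3
tool_pos: [0.4133, 0.3005, 0.0218]
eef_rot: [[-0.998, -0.061, -0.001], [-0.061, 0.998, -0.001], [0.002, -0.001, -1.0]]
contact_force: [0.0, 0.6, -0.0]
width: 0.361
grasp_force: 60.6
```

Run:
```python
from h import *
go([.414,.302,.020],tool(3.6))
im,d,c=cam("side"); s=r.read_state(); u,v=px(c,s["tool_pos"]).astype(int)
cv2.imwrite("pics/tray.png",cv2.resize(im[v-60:v+60,u-80:u+80,::-1],(640,480)))
```

```text
t 8.3 at [0.4133 0.3005 0.0218] F [ 0.   0.6 -0. ] w 0.361 gf 60.6
delta [-0.07 -0.09 -0.11] [-0.08  0.15  0.17]
```

View pics/tray.png

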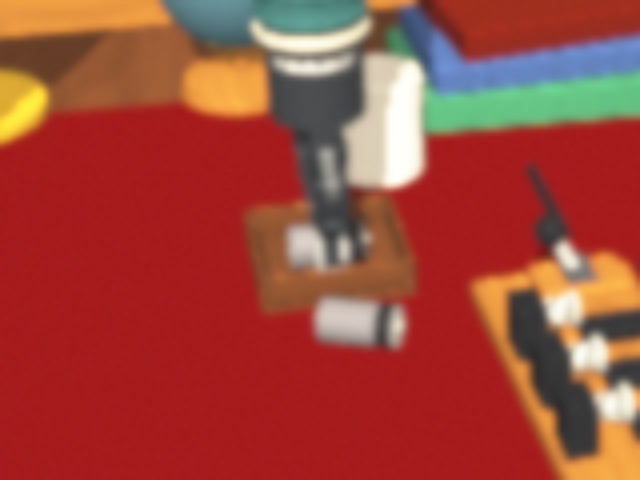

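The spent cell (pixel 325,245 in the crop) is inside the tray between the fingers. I'll lower it slightly, release it and lift.

Emit:
{"method": "jog_arm", "body": {
  "deltas": "0 0 0 0 0 0.15 -0.5;0 0 0 0 0 0.15 -0.3;0 0 0 0 0 0.15 -0.1;0 0 0 0 0 0.15 0.2;0 0 0 0 0 0.15 0.2;0 0 0 0 0 0.15 0.2;0 0 0 0 0 -4 0.2;0 0 0 0 0 -8 0.2;0 0 0 0 0 -12 0.2;0 0 0 0 0 -12 0.2"
}}

```text
t: 9.35
tool_pos: [0.4154, 0.303, 0.1481]
eef_rot: [[-0.998, -0.063, 0.008], [-0.063, 0.998, 0.004], [-0.008, 0.003, -1.0]]
contact_force: [0.5, -0.2, -1.1]
width: 0.6
grasp_force: 0.0
```

```bash
cat > m.py <<'E'
from h import *
im,d,c=cam("side"); ct=r.calibration("top"); np.savez("side2.npz",im=im,d=d); P=cloud(c,d)
for q in r.outline_of("cell1_mid","side"):
    k=q["mask"]&(P[...,2]>.004); L=P[k]
    if len(L)<20: continue
    print(round(q["score"],2),np.round(q["position"]),"n",len(L),rect(L),"med",np.round(np.median(L,0),4),"zmax",np.round(L[:,2].max(),3))
for t in("cell1_mid","cell1_nub"):
    for q in r.tip_of(t,"side"): print(t,round(q["score"],2),np.round(w(c,q["position"],.0165)[:2],4), np.round(w(c,q["position"],.044)[:2],4))
E
python3 m.py
python3 - <<'E'
from h import *
im,d,c=cam("top")
for t in("cell1_mid","cell1_nub"):
    for q in r.tip_of(t,"top"): print(t,round(q["score"],2),np.round(w(c,q["position"],.0165)[:2],4))
P=cloud(c,d)
for q in r.outline_of("cell1_mid","top"):
    L=P[q["mask"]&(P[...,2]>.004)]
    if len(L)>20: print(round(q["score"],2),len(L),rect(L),np.round(L[:,2].max(),3))
E
```

```text
cell1_nub 0.57 [ 0.6298 -0.1333] [ 0.6201 -0.168 ]
cell1_mid 0.65 [0.5968 0.3684]
cell1_mid 0.28 [ 0.5482 -0.4005]
cell1_nub 0.46 [0.4519 0.3057]
```

The networks miss the cells here, so I'll segment them by height and lack of red.

```bash
cat > m.py <<'E'
from h import *
def cells(n,f=None):
    im,d,c=cam(n); P=cloud(c,d); h=cv2.cvtColor(im,cv2.COLOR_RGB2HSV)
    m=((h[...,1]<140)&(P[...,2]>.003)&(P[...,2]<.045)&(P[...,0]>.3)&(P[...,0]<.54)&(P[...,1]>-.25)&(P[...,1]<.38)).astype(np.uint8)
    k,l,st,ce=cv2.connectedComponentsWithStats(m)
    for i in range(1,k):
        L=P[l==i]
        if len(L)<60: continue
        T=L[L[:,2]>.018]; xy=T[:,:2]; mu=xy.mean(0); ax=np.linalg.svd(xy-mu)[2][0]; ax*=np.sign(ax[0])
        t=(xy-mu)@ax; br=im[l==i].mean(1); tt=(L[:,:2]-mu)@ax
        print(n,len(L),"rect",*rect(L),"| top band mu",np.round(mu,4),"yaw",np.round(np.degrees(np.arctan2(ax[1],ax[0])),1),"t",np.round([t.min(),t.max()],4),"darkside",np.round(np.median(tt[br<60]) if (br<60).any() else 9,3),"mid",np.round(mu+ax*(t.min()+t.max())/2,4))
if __name__=="__main__":
    cells("side"); cells("top")
E
python3 m.py
```

```text
side 250 rect [419.5 323.5] [73.7 88.2] 5.43 | top band mu [0.4158 0.2913] yaw 3.2 t [-0.03    0.0314] darkside 9 mid [0.4164 0.2914]
side 238 rect [431.4 203. ] [86.1 63.1] 85.98 | top band mu [0.4282 0.1773] yaw -19.0 t [-0.0302  0.0301] darkside 9 mid [0.4282 0.1773]
side 323 rect [ 434.2 -116.6] [59.7 36.3] 19.74 | top band mu [ 0.4349 -0.1229] yaw 15.0 t [-0.0291  0.0318] darkside 0.025 mid [ 0.4362 -0.1226]
top 123 rect [530.2 198.6] [75.9 17.9] 88.71 | top band mu [0.5322 0.2046] yaw -77.3 t [-0.0262  0.0237] darkside 9 mid [0.5319 0.2059]
top 610 rect [413.7 301.8] [117.9 109.2] 3.58 | top band mu [0.4011 0.2856] yaw -39.6 t [-0.0365  0.0722] darkside 9 mid [0.4149 0.2742]
top 308 rect [429.3 187.7] [33.7 61.8] 69.05 | top band mu [0.4279 0.1877] yaw -21.5 t [-0.0292  0.0322] darkside 0.021 mid [0.4293 0.1871]
top 302 rect [ 435.  -112.5] [64.6 35.9] 19.24 | top band mu [ 0.4337 -0.1098] yaw 17.6 t [-0.0291  0.0314] darkside 0.021 mid [ 0.4348 -0.1095]
top 68 rect [ 358.4 -241. ] [25.5 15.6] 4.55 | top band mu [ 0.357  -0.2404] yaw 21.7 t [-0.0105  0.0081] darkside 9 mid [ 0.3559 -0.2409]
```

```bash
python3 -c "
from h import *
go([.4275,.1835,.10],tool(-21)); go([.4275,.1835,.0143],tool(-21))"
```

```text
t 9.85 at [0.4133 0.3018 0.1429] F [-0.5  0.5  0.5] w 0.597 gf 0.0
delta [1.00e-02 4.00e-02 2.46e+01] [ -0.68 -11.89   4.29]
t 9.85 at [0.4133 0.3018 0.1429] F [-0.5  0.5  0.5] w 0.597 gf 0.0
delta [1.00e-02 4.00e-02 2.46e+01] [ -0.67 -11.89  12.86]
```

Emit:
{"method": "jog_arm", "body": {
  "deltas": "0 0 24.6 -0.7 -11.9 4.3 0.5;0 0 24.6 -0.7 -11.9 4.3 0.5;0 0 24.6 -0.7 -11.9 4.3 0.5;0 0 24.6 -0.7 -11.9 4.3 0.5;0 0 24.6 -0.7 -11.9 4.3 0.5;0 0 24.6 -0.7 -11.9 7.5 0.5;0 0 24.6 -0.7 -11.9 10.5 0.5;0 0 24.6 -0.7 -11.9 12.4 0.5;0 0 24.6 -0.7 -11.9 12.8 0.5;0 0 24.6 -0.7 -11.9 12.8 0.5;0 0 24.6 -0.7 -11.9 12.8 0.5"
}}

```text
t: 10.95
tool_pos: [0.4288, 0.1842, 0.0163]
eef_rot: [[-0.934, 0.357, 0.003], [0.357, 0.934, 0.001], [-0.003, 0.002, -1.0]]
contact_force: [0.5, -0.3, -0.4]
width: 0.754
grasp_force: 0.0
```

Emit:
{"method": "jog_arm", "body": {
  "deltas": "0 0 0 0 0 0 0;0 0 0 0 0 0 -0.2;0 0 0 0 0 0 -0.5;0 0 0 0 0 0 -0.5;0 0 0 0 0 0 -0.5;0 0 0 0 0 0 -0.5;0 0 0 0 0 0 -0.5;0 0 0 0 0 -3 -0.5;0 0 0 0 0 -7 -0.5;0 0 0 0 0 -10 -0.5;0 0 0 0 0 -10 -0.5"
}}

```text
t: 12.05
tool_pos: [0.4298, 0.184, 0.119]
eef_rot: [[-0.934, 0.358, 0.008], [0.358, 0.934, 0.002], [-0.006, 0.004, -1.0]]
contact_force: [0.5, -0.4, -2.0]
width: 0.361
grasp_force: 60.5
```

```bash
cat > held.py <<'E'
from h import *
# held cell: extent along tool x of points beside pads
s=r.read_state(); R=np.array(s["eef_rot"]); p=np.array(s["tool_pos"]); print("t",s["t"],"w",round(s["width"],3),"gf",round(s["grasp_force"],1))
im,d,c=cam("side"); L=(cloud(c,d)-p)@R*1000
m=(abs(L[...,0])<45)&(abs(L[...,1])<22)&(L[...,2]>-20)&(L[...,2]<18); q=L[m]
e=q[abs(q[:,0])>13]; print("x ext(nub is -x)",np.round(np.percentile(q[:,0],[0,1,2,98,99,100]),1),"n",len(q))
for a,b in((-40,-30),(-28,-12),(12,32)):
    k=q[(q[:,0]>a)&(q[:,0]<b)]
    if len(k): print(a,len(k),"y",np.round(np.percentile(k[:,1],[5,50,95]),1),"z",np.round(np.percentile(k[:,2],[5,50,95]),1))
u,v=px(c,p).astype(int); cv2.imwrite("held.png",cv2.resize(im[v-40:v+35,u-50:u+50,::-1],(640,480)))
E
python3 held.py
```

```text
t 12.05 w 0.361 gf 60.5
x ext(nub is -x) [-32.4 -31.4 -30.2  28.1  28.6  31. ] n 177
-40 6 y [-14.7  -2.6   1. ] z [-13.   -4.9   2.4]
-28 69 y [-19.3 -11.5   5.7] z [-15.3  -6.6  10.4]
12 51 y [-19.  -13.2  -8.2] z [-13.4  -3.8  11.6]
```

The cell is held centred: nub tip at -32.4 mm and flat end at +28.6 mm along the tool x axis. I'll compute the insertion path for bay2.

```bash
cat >> h.py <<'E'
B2=np.array([.6145,.0704,.044]); YS=5.5
XS=np.array([np.cos(np.radians(YS)),np.sin(np.radians(YS)),0]); YSV=np.array([-XS[1],XS[0],0])
def bayp(n,th,xm,zm,off=2.2):
    R=tool(YS,th); p=B2+(n-2)*.065*YSV+(xm*XS+np.array([0,0,zm])+off*R[:,2])/1000; return p,R
def path(n,W):
    s=r.read_state(); R0=np.array(s["eef_rot"]); q=np.array(s["tool_pos"]); print("t",s["t"],np.round(q,4))
    for th,xm,zm in W:
        p,R=bayp(n,th,xm,zm); a=np.r_[Ro.from_matrix(R0.T@R).as_rotvec(degrees=True),R0.T@(p-q)*100]; print((th,xm,zm)," ".join(f"{v:.2f}" for v in a))
E
python3 -c "
from h import *
path(2,[(25,0,90),(25,0,60),(25,0,28)])"
```

```text
t 12.1 [0.429  0.1838 0.117 ]
(25, 0, 90) -5.66 -24.26 -26.10 -21.47 -3.89 -1.42
(25, 0, 60) -5.66 -24.26 -26.10 -21.46 -3.90 1.58
(25, 0, 28) -5.66 -24.26 -26.10 -21.45 -3.91 4.78
```

Emit:
{"method": "jog_arm", "body": {
  "deltas": "0 0 0 0 0 -2 -0.5;-5.7 -24.3 -26.1 -21.5 -3.9 -1.4 -0.5;-5.7 -24.3 -26.1 -21.5 -3.9 -1.4 -0.5;-5.7 -24.3 -26.1 -21.5 -3.9 -1.4 -0.5;-5.7 -24.3 -26.1 -21.5 -3.9 -1.4 -0.5;-5.7 -24.3 -26.1 -21.5 -3.9 -1.4 -0.5;-5.7 -24.3 -26.1 -21.5 -3.9 -1.4 -0.5;-5.7 -24.3 -26.1 -21.5 -3.9 -1.4 -0.5;-5.7 -24.3 -26.1 -21.5 -3.9 -1.4 -0.5;-5.7 -24.3 -26.1 -21.5 -3.9 1.6 -0.5;-5.7 -24.3 -26.1 -21.5 -3.9 1.6 -0.5;-5.7 -24.3 -26.1 -21.5 -3.9 1.6 -0.5"
}}

```text
t: 13.3
tool_pos: [0.6141, 0.0708, 0.0996]
eef_rot: [[-0.904, -0.097, 0.417], [-0.088, 0.995, 0.041], [-0.419, 0.0, -0.908]]
contact_force: [0.3, 1.0, -0.2]
width: 0.363
grasp_force: 60.6
```

```bash
python3 held.py; python3 -c "
from h import *
path(2,[(25,0,40),(25,0,28),(25,-5,27),(25,-10.5,26),(25,-10.5,20),(25,-9.5,16),(25,-8.5,12.5),(18,-9,9.5),(12,-9.5,7),(6,-10,3.5),(0,-10.5,0),(0,-10.5,-.5)])"
```

```text
t 13.3 w 0.363 gf 60.6
x ext(nub is -x) [-30.5 -29.5 -27.9  29.9  30.3  30.6] n 165
-40 1 y [-7. -7. -7.] z [-2.6 -2.6 -2.6]
-28 68 y [-18.7 -13.4   0.2] z [-15.6  -6.1  12.8]
12 79 y [-17.8 -13.5   3.5] z [-16.   -8.5   7.4]
t 13.35 [0.6148 0.0706 0.1004]
(25, 0, 40) 0.01 -0.15 0.04 0.71 -0.02 1.70
(25, 0, 28) 0.01 -0.15 0.04 1.22 -0.02 2.79
(25, -5, 27) 0.01 -0.15 0.04 1.71 -0.02 2.67
(25, -10.5, 26) 0.01 -0.15 0.04 2.25 -0.02 2.53
(25, -10.5, 20) 0.01 -0.15 0.04 2.51 -0.02 3.07
(25, -9.5, 16) 0.01 -0.15 0.04 2.58 -0.02 3.48
(25, -8.5, 12.5) 0.01 -0.15 0.04 2.64 -0.02 3.84
(18, -9, 9.5) 0.01 6.85 0.04 2.84 -0.02 4.09
(12, -9.5, 7) 0.01 12.85 0.04 3.01 -0.02 4.29
(6, -10, 3.5) 0.01 18.85 0.04 3.23 -0.02 4.58
(0, -10.5, 0) 0.01 24.85 0.04 3.44 -0.02 4.87
(0, -10.5, -0.5) 0.01 24.85 0.04 3.46 -0.02 4.91
```

View held.png

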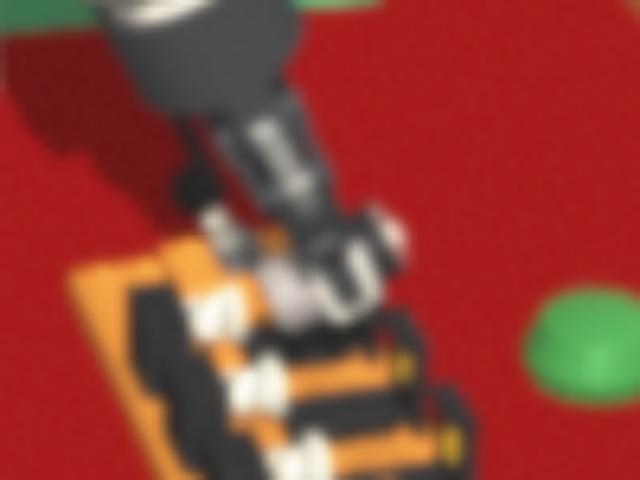

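The cell (crop 340,280) is held nub-up above bay2. Inserting it now.

Emit:
{"method": "jog_arm", "body": {
  "deltas": "0 0 0 0.7 0 1.7 -0.5;0 0 0 1.2 0 2.8 -0.5;0 0 0 1.7 0 2.7 -0.5;0 0 0 2.25 0 2.55 -0.5;0 0 0 2.25 0 2.55 -0.5;0 0 0 2.5 0 3.05 -0.5;0 0 0 2.6 0 3.5 -0.5;0 0 0 2.6 0 3.5 -0.5"
}}

```text
t: 14.15
tool_pos: [0.6071, 0.0692, 0.0577]
eef_rot: [[-0.902, -0.096, 0.42], [-0.087, 0.995, 0.04], [-0.422, -0.0, -0.907]]
contact_force: [5.9, -0.2, -0.7]
width: 0.365
grasp_force: 62.2
```

```bash
python3 -c "
from h import *
go(*bayp(2,25,-9.5,16))
path(2,[(25,-8.5,12.5),(18,-9,9.5),(12,-9.5,7),(6,-10,3.5),(0,-10.5,0),(0,-10.5,-.5)])"
```

```text
t 14.15 at [0.6071 0.0692 0.0577] F [ 5.9 -0.2 -0.7] w 0.365 gf 62.2
delta [-0.02 -0.03  0.01] [ 0.09  0.05 -0.07]
t 14.15 [0.6071 0.0692 0.0577]
(25, -8.5, 12.5) -0.02 -0.03 0.01 0.14 0.05 0.29
(18, -9, 9.5) -0.02 6.97 0.01 0.34 0.05 0.54
(12, -9.5, 7) -0.02 12.97 0.01 0.51 0.05 0.74
(6, -10, 3.5) -0.02 18.97 0.01 0.73 0.05 1.03
(0, -10.5, 0) -0.02 24.97 0.01 0.94 0.05 1.32
(0, -10.5, -0.5) -0.02 24.97 0.01 0.97 0.05 1.36
```

Emit:
{"method": "jog_arm", "body": {
  "deltas": "0 0 0 0.1 0 0.3 -0.5;0 3.5 0 0.25 0 0.42 -0.5;0 7 0 0.35 0 0.55 -0.5;0 13 0 0.5 0 0.75 -0.5;0 19 0 0.75 0 1.03 -0.5;0 25 0 0.95 0 1.3 -0.5;0 25 0 0.95 0 1.33 -0.5;0 25 0 0.95 0 1.33 -0.5"
}}

```text
t: 14.95
tool_pos: [0.6058, 0.0692, 0.0429]
eef_rot: [[-0.995, -0.096, 0.002], [-0.096, 0.995, 0.0], [-0.002, -0.0, -1.0]]
contact_force: [5.3, 3.0, 21.4]
width: 0.362
grasp_force: 64.4
```

```bash
python3 -c "
from h import *
go(*bayp(2,0,-10.5,0)); go(*bayp(2,0,0,0))
"; python3 held.py
```

```text
t 14.95 at [0.6058 0.0692 0.0429] F [ 5.3  3.  21.4] w 0.362 gf 64.4
delta [-0.01  0.13  0.03] [0.18 0.03 0.11]
t 14.95 at [0.6058 0.0692 0.0429] F [ 5.3  3.  21.4] w 0.362 gf 64.4
delta [-0.01  0.13  0.03] [-0.87  0.03  0.11]
t 14.95 w 0.362 gf 64.4
x ext(nub is -x) [-45.  -44.4 -43.6  43.4  44.   44.7] n 270
-40 16 y [-16.6 -10.9   4.3] z [-18.9  14.6  17.5]
-28 42 y [-19.3 -14.6 -10.3] z [-11.2   0.7  16.7]
12 88 y [-19.  -12.8   0.2] z [-15.7  -6.8  12.2]
```

View held.png

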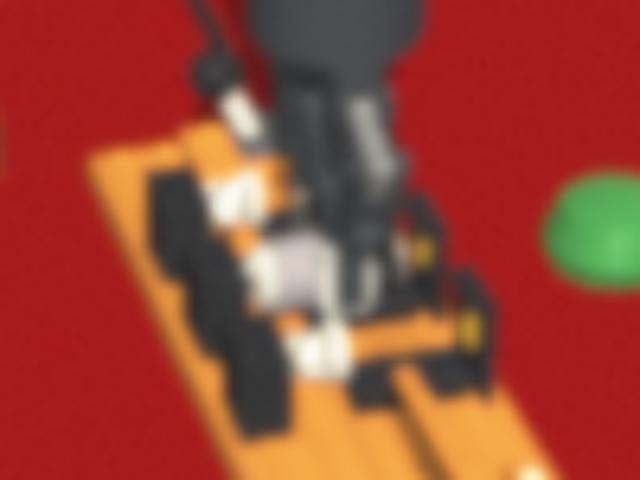

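The 21 N upward force is the cell resting on the rails, because this grasp was 2 mm higher than the last one. I'll ease off and let it slide home.

Emit:
{"method": "jog_arm", "body": {
  "deltas": "0 0 0 0 0 -0.08 -0.5;0 0 0 -0.3 0 -0.08 -0.5;0 0 0 -0.6 0 -0.08 -0.5;0 0 0 -0.8 0 -0.08 -0.5;0 0 0 -0.8 0 -0.08 -0.5"
}}

```text
t: 15.5
tool_pos: [0.6087, 0.0697, 0.0427]
eef_rot: [[-0.995, -0.096, -0.006], [-0.096, 0.995, -0.001], [0.006, -0.0, -1.0]]
contact_force: [-15.4, -0.3, 27.6]
width: 0.359
grasp_force: 65.2
```

It stopped after 3 mm with 15 N in x. I need to look before pushing further.

Run:
```python
from h import *
im,d,c=cam("side"); u,v=px(c,B2).astype(int); print(px(c,B2))
a=cv2.resize(im[v-22:v+23,u-30:u+30,::-1],(800,600),interpolation=cv2.INTER_CUBIC)
cv2.imwrite("pics/blk.png",a)
for x,z in((-29,0),(29,0),(32.5,0),(25.5,18),(0,16.5)): print(x,z,np.round((px(c,B2+XS*x/1000+[0,0,z/1000])-[u-30,v-22])*13.33))
```

```text
[310.78241208 209.13967353]
-29 0 [278. 315.]
29 0 [541. 275.]
32.5 0 [557. 273.]
25.5 18 [527. 205.]
0 16.5 [411. 228.]
```

View pics/blk.png

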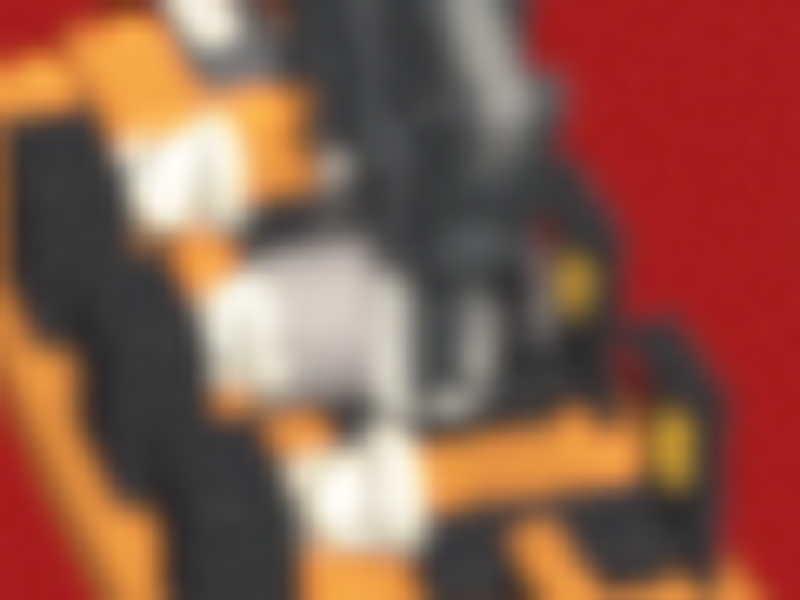

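The flat end is at about (268,330) and the nub at (545,290), right against the yellow contact at (575,285). So the cell is at or near home and had slipped a little in the grip. I'll release it, lift and check.

Emit:
{"method": "jog_arm", "body": {
  "deltas": "0 0 0 0.3 0 -0.2 -0.5;0 0 0 0.3 0 -0.2 -0.3;0 0 0 0.3 0 -0.2 -0.1;0 0 0 0.3 0 -0.2 0.1;0 0 0 0.3 0 -0.2 0.1;0 0 0 0.3 0 -4 0.1;0 0 0 0.3 0 -8 0.1;0 0 0 0.3 0 -10 0.1;0 0 0 0.3 0 -10 0.1"
}}

```text
t: 16.45
tool_pos: [0.6094, 0.0695, 0.1444]
eef_rot: [[-0.995, -0.096, 0.001], [-0.096, 0.995, -0.0], [-0.001, -0.001, -1.0]]
contact_force: [0.4, -0.3, -0.4]
width: 0.549
grasp_force: 0.0
```

```bash
cat > chk.py <<'E'
from h import *
import sys
n=int(sys.argv[1]); b=B2+(n-2)*.065*YSV; Rb=np.stack([XS,YSV,[0,0,1]],1)
for k in("side","top"):
    im,d,c=cam(k); L=(cloud(c,d)-b)@Rb*1000
    u,v=px(c,b).astype(int); cv2.imwrite(f"pics/chk{n}{k}{sys.argv[2]}.png",cv2.resize(im[v-22:v+23,u-30:u+30,::-1],(560,420),interpolation=cv2.INTER_CUBIC))
    m=(abs(L[...,1]-(5 if k=="top" else 0))<14)&(abs(L[...,0])<90)&(L[...,2]>3)&(L[...,2]<30)
    h,_=np.histogram(L[m][:,0],bins=np.arange(-78,50,4))
    for x in np.arange(-78,48,4):
        q=L[m&(L[...,0]>=x)&(L[...,0]<x+4)]
        if len(q): print(k,x+2,len(q),"ztop",round(np.percentile(q[:,2],90),1),"col",im[m&(L[...,0]>=x)&(L[...,0]<x+4)].mean(0).astype(int))
E
python3 chk.py 2 a; python3 -c "
import cv2,numpy as np
cv2.imwrite('pics/c2a.png',cv2.resize(np.hstack([cv2.imread('pics/chk2sidea.png'),cv2.imread('pics/chk2topa.png')]),(800,300)))"
```

```text
side -72 12 ztop 11.9 col [49 48 48]
side -68 7 ztop 15.5 col [54 54 55]
side -64 6 ztop 12.9 col [55 55 57]
side -60 7 ztop 13.9 col [57 56 58]
side -56 8 ztop 14.0 col [70 62 58]
side -52 8 ztop 14.2 col [124  92  69]
side -48 2 ztop 10.4 col [215 212 201]
side -44 3 ztop 8.4 col [228 206 179]
side -40 4 ztop 9.7 col [250 248 239]
side -36 2 ztop 5.5 col [244 241 228]
side -32 9 ztop 11.2 col [225 219 204]
side -28 9 ztop 13.5 col [226 221 208]
side -24 9 ztop 15.1 col [216 207 197]
side -20 5 ztop 17.1 col [191 181 175]
side -16 9 ztop 13.8 col [204 193 186]
side -12 7 ztop 15.8 col [198 187 180]
side -8 7 ztop 16.4 col [199 189 182]
side -4 6 ztop 14.2 col [207 196 190]
side 0 6 ztop 15.5 col [196 185 179]
side 4 9 ztop 15.1 col [202 191 185]
side 8 9 ztop 14.5 col [200 189 183]
side 12 7 ztop 14.1 col [201 191 184]
side 16 10 ztop 16.4 col [163 155 149]
side 20 5 ztop 16.7 col [106 100  97]
side 24 9 ztop 19.5 col [70 63 62]
side 28 13 ztop 21.0 col [69 59 58]
side 32 10 ztop 21.2 col [81 67 62]
side 36 7 ztop 21.5 col [86 60 58]
side 40 2 ztop 19.6 col [99 53 55]
```

View pics/c2a.png

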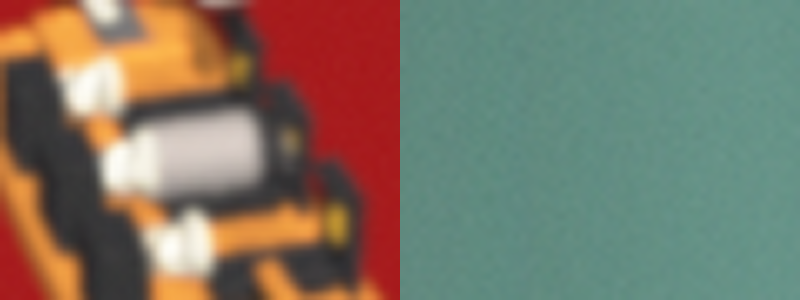

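The cell lies level in bay2 with its nub at the contact. I'll compare its profile with the spent cell as it was seated at the start.

```bash
python3 - <<'E'
from h import *
im,d,c=cam("side"); f=np.load("side0.npz")
def prof(I,z=8,y=-12):
    o=[]
    for x in np.arange(-46,36,3):
        p=px(c,B2+(x*XS+y*YSV)/1000+[0,0,z/1000]); o.append(int(cv2.getRectSubPix(I,(1,1),(float(p[0]),float(p[1]))).mean()))
    return o
print(list(np.arange(-46,36,3)));print(prof(f["im"]));print(prof(im)); print(prof(f["im"],13,-9));print(prof(im,13,-9))
print(rect(np.zeros((4,3))) if 0 else "")
E
python3 m.py | grep side
```

```text
[np.int64(-46), np.int64(-43), np.int64(-40), np.int64(-37), np.int64(-34), np.int64(-31), np.int64(-28), np.int64(-25), np.int64(-22), np.int64(-19), np.int64(-16), np.int64(-13), np.int64(-10), np.int64(-7), np.int64(-4), np.int64(-1), np.int64(2), np.int64(5), np.int64(8), np.int64(11), np.int64(14), np.int64(17), np.int64(20), np.int64(23), np.int64(26), np.int64(29), np.int64(32), np.int64(35)]
[237, 246, 240, 233, 235, 236, 227, 214, 205, 203, 203, 202, 202, 202, 203, 204, 203, 202, 203, 201, 190, 158, 111, 77, 78, 95, 100, 83]
[239, 247, 242, 236, 237, 238, 229, 216, 207, 205, 204, 204, 205, 205, 206, 206, 206, 206, 206, 205, 195, 163, 115, 79, 79, 98, 102, 84]
[210, 236, 235, 220, 222, 233, 229, 214, 203, 201, 200, 200, 200, 200, 199, 199, 199, 198, 198, 196, 184, 151, 104, 72, 64, 67, 65, 59]
[213, 238, 238, 223, 224, 235, 231, 216, 207, 204, 203, 203, 203, 203, 204, 203, 203, 203, 202, 200, 188, 154, 107, 74, 65, 68, 67, 60]

side 247 rect [420.  305.8] [ 71.4 117.5] 0.44 | top band mu [0.4154 0.2908] yaw 1.3 t [-0.0292  0.0312] darkside 9 mid [0.4164 0.2908]
side 324 rect [ 435.4 -118.5] [62.8 32.8] 9.98 | top band mu [ 0.4351 -0.1227] yaw 13.9 t [-0.0293  0.0323] darkside 0.025 mid [ 0.4366 -0.1223]
top 150 rect [419.3 325. ] [76.  44.5] 18.99 | top band mu [0.4166 0.3159] yaw 0.7 t [-0.0317  0.0259] darkside 0.018 mid [0.4136 0.3159]
top 306 rect [ 436.7 -113. ] [61.4 37.3] 18.41 | top band mu [ 0.4341 -0.1099] yaw 17.7 t [-0.0294  0.0321] darkside 0.02 mid [ 0.4354 -0.1094]
top 64 rect [ 358.3 -240.7] [25.5 16. ] 5.32 | top band mu [ 0.3574 -0.2399] yaw 16.4 t [-0.0104  0.0079] darkside 9 mid [ 0.3562 -0.2403]
```

The profile matches the seated spent cell exactly, so bay2 is done. Next is the second cell, for bay1.

```bash
python3 -c "
from h import *
go([.4345,-.1178,.10],tool(18.5)); go([.4345,-.1178,.0145],tool(18.5))"
```

```text
t 16.7 at [0.6074 0.0695 0.1403] F [-1.  -0.6  0.2] w 0.549 gf 0.0
delta [  0.04  -0.28 -12.99] [ 18.99 -16.98   4.13]
t 16.7 at [0.6074 0.0695 0.1403] F [-1.  -0.6  0.2] w 0.549 gf 0.0
delta [  0.04  -0.28 -12.99] [ 18.95 -16.98  12.68]
```

Emit:
{"method": "jog_arm", "body": {
  "deltas": "0 0 -13 19 -17 4.1 0.5;0 0 -13 19 -17 4.1 0.5;0 0 -13 19 -17 4.1 0.5;0 0 -13 19 -17 4.1 0.5;0 0 -13 19 -17 4.1 0.5;0 0 -13 19 -17 4.1 0.5;0 0 -13 19 -17 4.1 0.5;0 0 -13 19 -17 7.5 0.5;0 0 -13 19 -17 10.5 0.5;0 0 -13 19 -17 12.2 0.5;0 0 -13 19 -17 12.7 0.5;0 0 -13 19 -17 12.7 0.5;0 0 -13 19 -17 12.7 0.5"
}}

```text
t: 18.0
tool_pos: [0.4358, -0.1178, 0.0158]
eef_rot: [[-0.948, -0.318, -0.002], [-0.318, 0.948, -0.001], [0.002, 0.0, -1.0]]
contact_force: [-0.2, 0.2, 0.6]
width: 0.753
grasp_force: 0.0
```

Emit:
{"method": "jog_arm", "body": {
  "deltas": "0 0 0 0 0 0 0;0 0 0 0 0 0 -0.2;0 0 0 0 0 0 -0.5;0 0 0 0 0 0 -0.5;0 0 0 0 0 0 -0.5;0 0 0 0 0 0 -0.5;0 0 0 0 0 0 -0.5;0 0 0 0 0 -3 -0.5;0 0 0 0 0 -7 -0.5;0 0 0 0 0 -12 -0.5;0 0 0 0 0 -12 -0.5"
}}

```text
t: 19.1
tool_pos: [0.4375, -0.119, 0.1406]
eef_rot: [[-0.948, -0.317, 0.004], [-0.317, 0.948, -0.004], [-0.003, -0.005, -1.0]]
contact_force: [0.1, -0.3, -2.2]
width: 0.36
grasp_force: 60.7
```

```bash
python3 held.py;python3 -c "
from h import *
path(1,[(25,2,90),(25,2,60)])"
```

```text
t 19.1 w 0.36 gf 60.7
x ext(nub is -x) [-29.6 -28.3 -27.6  29.2  29.5  29.9] n 257
-28 46 y [-19.6 -16.2 -11.6] z [-9.5 -2.3 11.2]
12 139 y [-17.5 -10.6   8.1] z [-14.9  -6.   11.2]
t 19.15 [ 0.4367 -0.1187  0.138 ]
(25, 2, 90) 2.66 -24.80 12.83 -21.68 5.89 0.60
(25, 2, 60) 2.66 -24.80 12.83 -21.68 5.90 3.60
```

Emit:
{"method": "jog_arm", "body": {
  "deltas": "2.7 -24.8 12.8 -21.7 5.9 0.6 -0.5;2.7 -24.8 12.8 -21.7 5.9 0.6 -0.5;2.7 -24.8 12.8 -21.7 5.9 0.6 -0.5;2.7 -24.8 12.8 -21.7 5.9 0.6 -0.5;2.7 -24.8 12.8 -21.7 5.9 0.6 -0.5;2.7 -24.8 12.8 -21.7 5.9 0.6 -0.5;2.7 -24.8 12.8 -21.7 5.9 0.6 -0.5;2.7 -24.8 12.8 -21.7 5.9 0.6 -0.5;2.7 -24.8 12.8 -21.7 5.9 3.6 -0.5;2.7 -24.8 12.8 -21.7 5.9 3.6 -0.5;2.7 -24.8 12.8 -21.7 5.9 3.6 -0.5"
}}

```text
t: 20.25
tool_pos: [0.6215, 0.0064, 0.0986]
eef_rot: [[-0.905, -0.096, 0.415], [-0.086, 0.995, 0.042], [-0.417, 0.002, -0.909]]
contact_force: [0.2, 0.2, -1.0]
width: 0.363
grasp_force: 60.6
```

```bash
sed -i 's/off=2.2/off=1.2/' h.py; python3 held.py;python3 -c "
from h import *
path(1,[(25,0,40),(25,0,28),(25,-5,27),(25,-9,26),(25,-9,20),(25,-8,16),(25,-7.5,12.5),(18,-8,9.5),(12,-8.5,7),(6,-9,3.5),(0,-9.5,0.3)])"
```

```text
t 20.25 w 0.363 gf 60.6
x ext(nub is -x) [-32.6 -31.5 -30.4  28.4  28.8  29.1] n 174
-40 4 y [-6.1 -4.1 -1.1] z [-3.4 -0.9  2.3]
-28 68 y [-19.3 -14.1   0.5] z [-16.   -7.4   8.7]
12 82 y [-18.6 -11.6   0.4] z [-15.4  -7.5   8.6]
t 20.3 [0.6221 0.0064 0.0993]
(25, 0, 40) 0.10 -0.27 -0.06 0.77 -0.06 1.45
(25, 0, 28) 0.10 -0.27 -0.06 1.28 -0.06 2.54
(25, -5, 27) 0.10 -0.27 -0.06 1.77 -0.06 2.42
(25, -9, 26) 0.10 -0.27 -0.06 2.18 -0.06 2.35
(25, -9, 20) 0.10 -0.27 -0.06 2.43 -0.06 2.89
(25, -8, 16) 0.10 -0.27 -0.06 2.50 -0.06 3.30
(25, -7.5, 12.5) 0.10 -0.27 -0.06 2.61 -0.06 3.64
(18, -8, 9.5) 0.10 6.73 -0.05 2.79 -0.06 3.89
(12, -8.5, 7) 0.11 12.73 -0.04 2.95 -0.07 4.09
(6, -9, 3.5) 0.11 18.73 -0.04 3.16 -0.07 4.38
(0, -9.5, 0.3) 0.11 24.73 -0.03 3.35 -0.07 4.65
```

The cell is centred in the grip (extents -32.6 and +29.1 mm). Inserting into bay1.

Emit:
{"method": "jog_arm", "body": {
  "deltas": "0 0 0 0.8 -0.05 1.45 -0.5;0 0 0 1.3 -0.05 2.5 -0.5;0 0 0 1.8 -0.05 2.4 -0.5;0 0 0 2.2 -0.05 2.35 -0.5;0 0 0 2.2 -0.05 2.35 -0.5;0 0 0 2.45 -0.05 2.9 -0.5;0 0 0 2.5 -0.05 3.3 -0.5;0 0 0 2.5 -0.05 3.3 -0.5"
}}

```text
t: 21.1
tool_pos: [0.6141, 0.0055, 0.0586]
eef_rot: [[-0.904, -0.096, 0.417], [-0.087, 0.995, 0.042], [-0.42, 0.002, -0.908]]
contact_force: [3.5, -0.4, 0.3]
width: 0.363
grasp_force: 61.5
```

```bash
python3 -c "
from h import *
go(*bayp(1,25,-8,16))
path(1,[(25,-7.5,12.5),(18,-8,9.5),(12,-8.5,7),(6,-9,3.5),(0,-9.5,0.3)])"
```

```text
t 21.1 at [0.6141 0.0055 0.0586] F [ 3.5 -0.4  0.3] w 0.363 gf 61.5
delta [ 0.11 -0.2  -0.01] [ 0.07 -0.04 -0.06]
t 21.1 [0.6141 0.0055 0.0586]
(25, -7.5, 12.5) 0.11 -0.20 -0.01 0.17 -0.05 0.28
(18, -8, 9.5) 0.11 6.80 -0.01 0.35 -0.05 0.53
(12, -8.5, 7) 0.11 12.80 0.00 0.52 -0.05 0.73
(6, -9, 3.5) 0.11 18.80 0.01 0.72 -0.05 1.02
(0, -9.5, 0.3) 0.11 24.80 0.01 0.91 -0.05 1.29
```

Emit:
{"method": "jog_arm", "body": {
  "deltas": "0 0 0 0.15 0 0.28 -0.5;0 3.5 0 0.25 0 0.4 -0.5;0 7 0 0.35 0 0.55 -0.5;0 13 0 0.5 0 0.75 -0.5;0 19 0 0.7 0 1.03 -0.5;0 25 0 0.9 0 1.27 -0.5;0 25 0 0.9 0 1.27 -0.5"
}}

```text
t: 21.8
tool_pos: [0.6128, 0.005, 0.0431]
eef_rot: [[-0.995, -0.097, -0.007], [-0.097, 0.995, 0.0], [0.007, 0.001, -1.0]]
contact_force: [2.8, -2.4, 16.0]
width: 0.366
grasp_force: 63.1
```

```bash
python3 -c "
from h import *
go(*bayp(1,0,-9.5,0))"
python3 - <<'E'
import sys; sys.path.insert(0,'.')
from h import *
im,d,c=cam("side"); b=B2-.065*YSV; u,v=px(c,b).astype(int)
cv2.imwrite("pics/b1.png",cv2.resize(im[v-22:v+23,u-30:u+30,::-1],(640,480),interpolation=cv2.INTER_CUBIC))
E
```

```text
t 21.8 at [0.6128 0.005  0.0431] F [ 2.8 -2.4 16. ] w 0.366 gf 63.1
delta [ 0.06 -0.39  0.04] [ 0.15 -0.    0.03]
```

View pics/b1.png

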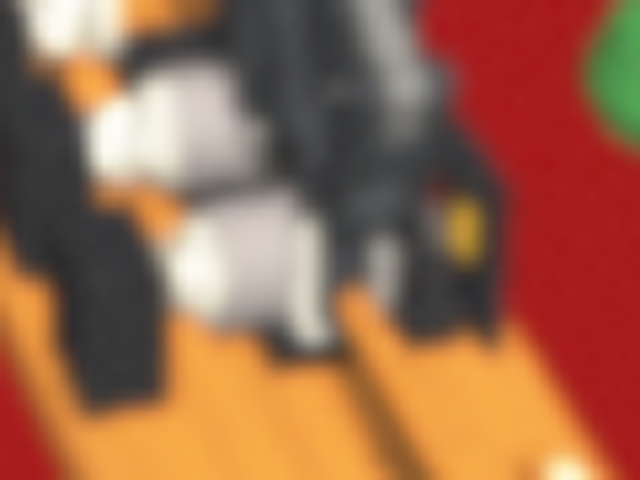

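The cell in bay1 is level, its flat end on the compressed disc and its nub near the contact (440,225). I'll slide it forward and let the spring seat it.

Emit:
{"method": "jog_arm", "body": {
  "deltas": "0 0 0 0 0 -0.05 -0.5;0 0 0 -0.3 0 -0.05 -0.5;0 0 0 -0.5 0 -0.05 -0.5;0 0 0 -0.5 0 -0.05 -0.5"
}}

```text
t: 22.25
tool_pos: [0.6154, 0.0054, 0.0434]
eef_rot: [[-0.995, -0.096, -0.006], [-0.096, 0.995, 0.001], [0.005, 0.001, -1.0]]
contact_force: [0.7, -5.2, 5.1]
width: 0.363
grasp_force: 62.1
```

Emit:
{"method": "jog_arm", "body": {
  "deltas": "0 0 0 0 0 0 -0.4;0 0 0 0 0 0 -0.2;0 0 0 0 0 0 0;0 0 0 0 0 0 0.05;0 0 0 0 0 -0.2 0.05;0 0 0 0 0 -4 0.05;0 0 0 0 0 -8 0.05;0 0 0 0 0 -12 0.05;0 0 0 0 0 -12 0.05"
}}

```text
t: 23.15
tool_pos: [0.6181, 0.0055, 0.1685]
eef_rot: [[-0.995, -0.097, 0.002], [-0.097, 0.995, 0.001], [-0.003, 0.001, -1.0]]
contact_force: [-0.0, 0.2, -0.1]
width: 0.528
grasp_force: 0.0
```

```bash
cat > pr.py <<'E'
from h import *
im,d,c=cam("side"); f=np.load("side0.npz")
def prof(I,B,z=8,y=-12):
    o=[]
    for x in np.arange(-46,36,3):
        p=px(c,B+(x*XS+y*YSV)/1000+[0,0,z/1000]); o.append(int(cv2.getRectSubPix(I,(1,1),(float(p[0]),float(p[1]))).mean()))
    return o
for z,y in((8,-12),(13,-9)):
    print("ref ",prof(f["im"],B2,z,y)); print("bay2",prof(im,B2,z,y)); print("bay1",prof(im,B2-.065*YSV,z,y))
E
python3 pr.py; python3 chk.py 1 a | awk '/side/ && NR>8'
```

```text
ref  [237, 246, 240, 233, 235, 236, 227, 214, 205, 203, 203, 202, 202, 202, 203, 204, 203, 202, 203, 201, 190, 158, 111, 77, 78, 95, 100, 83]
bay2 [240, 247, 242, 236, 238, 239, 230, 218, 208, 206, 206, 205, 206, 206, 207, 207, 207, 207, 207, 205, 195, 163, 116, 79, 80, 98, 102, 85]
bay1 [204, 240, 242, 231, 228, 230, 220, 207, 203, 205, 205, 205, 205, 205, 205, 205, 208, 206, 206, 205, 194, 162, 114, 80, 81, 101, 103, 79]
ref  [210, 236, 235, 220, 222, 233, 229, 214, 203, 201, 200, 200, 200, 200, 199, 199, 199, 198, 198, 196, 184, 151, 104, 72, 64, 67, 65, 59]
bay2 [214, 238, 239, 224, 225, 236, 232, 218, 208, 205, 205, 204, 204, 204, 205, 205, 204, 204, 203, 201, 189, 155, 108, 75, 66, 68, 68, 60]
bay1 [199, 218, 230, 236, 235, 234, 221, 207, 205, 206, 206, 204, 204, 204, 204, 204, 204, 203, 203, 202, 189, 152, 104, 73, 67, 74, 74, 63]
side -40 3 ztop 5.5 col [244 238 222]
side -36 4 ztop 9.0 col [244 240 227]
side -32 9 ztop 12.9 col [228 224 210]
side -28 13 ztop 16.9 col [213 207 194]
side -24 8 ztop 15.5 col [204 194 186]
side -20 8 ztop 12.3 col [200 189 183]
side -16 10 ztop 15.0 col [197 186 180]
side -12 9 ztop 15.8 col [202 191 184]
side -8 7 ztop 13.9 col [206 196 188]
side -4 7 ztop 15.9 col [204 193 186]
side 0 11 ztop 15.4 col [196 186 179]
side 4 7 ztop 15.5 col [203 192 186]
side 8 10 ztop 15.7 col [201 191 184]
side 12 5 ztop 15.2 col [200 189 183]
side 16 9 ztop 15.5 col [164 155 150]
side 20 10 ztop 15.9 col [108 102 100]
side 24 8 ztop 16.1 col [72 66 65]
side 28 17 ztop 21.6 col [72 58 56]
side 32 12 ztop 20.3 col [89 75 62]
side 36 9 ztop 21.7 col [77 53 55]
side 40 3 ztop 19.9 col [104  49  51]
```

Bay1 also matches the seated reference. Now the picture: I'll measure the ledge and backrest in the stand frame, and the frame itself.

Run:
```python
from h import *
print("q",np.round(r.read_state()["q"],3))
G=B2-.205*YSV; G[2]=.015; Rb=np.stack([XS,YSV,[0,0,1]],1); print("ledge guess",np.round(G,4))
for n in("top","side"):
    f=np.load(n+"0.npz"); c=r.calibration(n); L=(cloud(c,f["d"])-G)@Rb*1000; I=f["im"]
    m=(abs(L[...,0])<70)&(abs(L[...,1])<85)
    for a,b in((5,14),(14,30),(30,45),(45,60),(60,73),(73,90)):
        k=m&(L[...,2]>a)&(L[...,2]<b); q=L[k]
        if len(q)>5: print(n,(a,b),len(q),"x",np.round(np.percentile(q[:,0],[2,25,50,75,98]),1),"y",np.round(np.percentile(q[:,1],[1,5,50,95,99]),1))
    k=m&(I.min(-1)>190); q=L[k]; print("white",len(q),np.round(np.percentile(q,[5,50,95],axis=0),1).tolist())
```

```text
q [-1.230e-01  4.540e-01  3.000e-02  1.153e+00  1.000e-03 -2.200e-01]
ledge guess [ 0.6341 -0.1337  0.015 ]
top (5, 14) 212 x [-35.9  23.1  26.4  30.2  34.4] y [-61.7 -56.7   5.7  62.5  67.6]
top (14, 30) 63 x [-11.2  -4.7  26.1  28.8  32. ] y [-48.8 -41.9  12.8  57.5  64. ]
top (30, 45) 15 x [-13.1 -12.6 -11.1  -9.7  -9.1] y [-49.5 -48.6  -8.5  39.2  53.2]
top (45, 60) 17 x [-24.2 -17.5 -16.8 -15.9 -13.8] y [-26.3 -25.1  19.4  57.6  57.7]
top (60, 73) 39 x [-30.1 -28.3 -22.7 -21.  -18.6] y [-44.5 -40.9   8.3  56.3  56.9]
top (73, 90) 121 x [-30.5 -28.8 -26.7 -25.  -23. ] y [-49.6 -45.1   2.6  51.8  54.4]
white 67 [[25.8, -42.6, 9.9], [27.8, 5.0, 13.0], [29.7, 51.7, 16.8]]
side (5, 14) 195 x [-11.7  22.5  25.   28.9  33.8] y [-66.2 -62.8 -13.8  52.5  60.6]
side (14, 30) 56 x [-17.5 -15.3 -13.2  -8.   29.2] y [-57.8 -56.8 -30.6  42.1  48.7]
side (30, 45) 43 x [-22.2 -20.9 -19.3 -17.3 -10.7] y [-58.8 -57.7 -40.2  37.7  48.7]
side (45, 60) 44 x [-26.7 -25.2 -23.6 -22.3 -15.3] y [-58.9 -57.  -35.5  38.9  47.5]
side (60, 73) 68 x [-30.7 -29.4 -28.4 -25.6 -21.6] y [-58.1 -56.7  -9.4  47.4  50.6]
side (73, 90) 60 x [-30.2 -27.9 -26.6 -25.1 -23.5] y [-57.4 -54.7 -10.4  45.4  48.9]
white 49 [[26.9, -47.2, 9.2], [29.5, -3.8, 11.9], [33.1, 42.4, 14.8]]
```

The measurements fit a ledge point at (0.634, -0.134, 0.015): the board is centred there and the face slope matches. Next I'll grasp the picture by its top edge, closing across its thickness.

```bash
cat >> h.py <<'E'
def ptool(yaw,tilt=0):
    x=np.array([np.cos(np.radians(yaw)),np.sin(np.radians(yaw)),0]); z=np.array([0,0,1.]); y=np.cross(z,x)
    return np.stack([y,x,-z],1)@Ro.from_euler("x",-tilt,degrees=True).as_matrix()
E
python3 - <<'E'
from h import *
go([.538,-.380,.20],ptool(3)); go([.538,-.380,.114],ptool(3))
# remeasure picture top with side and top
for n in("side","top"):
    im,d,c=cam(n); Q=cloud(c,d).reshape(-1,3)
    m=(Q[:,0]>.45)&(Q[:,0]<.65)&(Q[:,1]>-.5)&(Q[:,1]<-.28)&(Q[:,2]>.121)&(Q[:,2]<.14); print(n,rect(Q[m]),np.round(np.percentile(Q[m][:,2],[50,95]),4))
    m=(Q[:,0]>.50)&(Q[:,0]<.65)&(Q[:,1]>-.5)&(Q[:,1]<-.28)&(Q[:,2]>.045)&(Q[:,2]<.11)
    q=Q[m]
    if n=="side": print("lean",np.round([np.median(q[(q[:,2]>a)&(q[:,2]<a+.012)][:,0]) for a in (.045,.06,.075,.09)],4))
E
```

```text
t 23.3 at [0.6158 0.0057 0.1628] F [ 0.7  0.6 -0.4] w 0.527 gf 0.0
delta [-0.14 -0.34 92.53] [ 11.48 -37.63  -3.75]
t 23.3 at [0.6158 0.0057 0.1628] F [ 0.7  0.6 -0.4] w 0.527 gf 0.0
delta [-0.14 -0.34 92.53] [ 11.44 -37.65   4.85]
side (array([ 538.5, -380.9]), array([ 13.1, 132. ]), 3.31) [0.1266 0.1286]
lean [0.534  0.5342 0.5341 0.5337]
top (array([ 538.2, -377. ]), array([ 12.7, 130.4]), 3.39) [0.1274 0.13  ]
```

Emit:
{"method": "jog_arm", "body": {
  "deltas": "0 0 92.3 11.5 -37.5 -4 0;0 0 92.3 11.5 -37.5 -4 0;0 0 92.3 11.5 -37.5 -4 0;0 0 92.3 11.5 -37.5 -4 0;0 0 92.3 11.5 -37.5 -4 0;0 0 92.3 11.5 -37.5 -4 0;0 0 92.3 11.5 -37.5 -4 0;0 0 92.3 11.5 -37.5 -4 0;0 0 92.3 11.5 -37.5 -4 0;0 0 92.3 11.5 -37.5 -4 0;0 0 92.3 11.5 -37.5 -4 0;0 0 92.3 11.5 -37.5 -4 0;0 0 92.3 11.5 -37.5 -4 0;0 0 92.3 11.5 -37.5 -4 0"
}}

```text
t: 24.8
tool_pos: [0.5379, -0.3786, 0.2027]
eef_rot: [[-0.059, 0.998, -0.005], [0.998, 0.059, 0.002], [0.002, -0.005, -1.0]]
contact_force: [-0.2, 0.5, 0.8]
width: 0.504
grasp_force: 0.0
```

```bash
python3 -c "
from h import *
go([.538,-.379,.114],ptool(3.3))"
```

```text
t 24.8 at [ 0.5379 -0.3786  0.2027] F [-0.2  0.5  0.8] w 0.504 gf 0.0
delta [-0.3  -0.13  0.09] [-0.06  0.05  8.87]
```

Emit:
{"method": "jog_arm", "body": {
  "deltas": "0 0 0 0 0 4 0;0 0 0 0 0 7 0;0 0 0 0 0 8.6 0;0 0 0 0 0 8.8 0;0 0 0 0 0 8.8 0;0 0 0 0 0 8.8 -0.4;0 0 0 0 0 8.8 -0.7;0 0 0 0 0 8.8 -0.9;0 0 0 0 0 8.8 -0.9;0 0 0 0 0 8.8 -0.9;0 0 0 0 0 8.8 -0.9;0 0 0 0 0 8.8 -0.9"
}}

```text
t: 26.0
tool_pos: [0.5381, -0.3791, 0.1164]
eef_rot: [[-0.057, 0.998, -0.003], [0.998, 0.057, 0.0], [0.0, -0.003, -1.0]]
contact_force: [0.2, 0.1, 6.9]
width: 0.127
grasp_force: 59.9
```

Emit:
{"method": "jog_arm", "body": {
  "deltas": "0 0 0 0 0 -1 -0.9;0 0 0 0 0 -3 -0.9;0 0 0 0 0 -6 -0.9;0 0 0 0 0 -9 -0.9;0 0 0 0 0 -11 -0.9;0 0 0 0 0 -11 -0.9;0 0 0 0 0 -11 -0.9"
}}

```text
t: 26.7
tool_pos: [0.538, -0.3788, 0.2248]
eef_rot: [[-0.056, 0.998, -0.005], [0.998, 0.056, 0.002], [0.002, -0.005, -1.0]]
contact_force: [0.2, 0.1, -2.7]
width: 0.124
grasp_force: 58.7
```

```bash
cat > pic.py <<'E'
from h import *
# held picture extents in tool frame (tool x = picture y, tool y = picture x, tool z down)
s=r.read_state(); R=np.array(s["eef_rot"]); p=np.array(s["tool_pos"]); print("t",s["t"],"w",round(s["width"],3),"gf",round(s["grasp_force"],1),np.round(p,4))
for n in("side","top"):
    im,d,c=cam(n); L=(cloud(c,d)-p)@R*1000
    m=(abs(L[...,0])<85)&(abs(L[...,1])<14)&(L[...,2]>-25)&(L[...,2]<125); q=L[m]
    if len(q)<20: continue
    print(n,len(q),"x",np.round(np.percentile(q[:,0],[0,1,50,99,100]),1),"y",np.round(np.percentile(q[:,1],[5,50,95]),1),"z",np.round(np.percentile(q[:,2],[0,1,50,99,100]),1))
    if n=="side":
        for a in(0,25,50,75,95):
            k=q[(q[:,2]>a)&(q[:,2]<a+18)]; 
            if len(k): print(" z",a,"y med",np.round(np.median(k[:,1]),1),"x",np.round([k[:,0].min(),k[:,0].max()],1))
E
python3 pic.py
```

```text
t 26.7 w 0.124 gf 58.7 [ 0.538  -0.3788  0.2248]
side 1419 x [-70.2 -68.4 -29.6  59.   61.5] y [-6.2 -4.9  6. ] z [-25.  -23.5  40.  107.7 111.9]
 z 0 y med -5.1 x [-69.1  52.4]
 z 25 y med -5.1 x [-70.2  61.3]
 z 50 y med -5.0 x [-69.2  61.5]
 z 75 y med -5.0 x [-69.6  59.4]
 z 95 y med -4.9 x [-68.7  58.3]
top 685 x [-52.7 -39.9  32.8  67.8  68.2] y [-6.3 -5.3  5.8] z [-24.7 -23.6  22.3 107.5 110.5]
```

The frame is held centred: bottom 108 mm below the TCP and the sides symmetric within about 1 mm once the camera biases are removed. Next, the ledge path.

```bash
cat >> h.py <<'E'
LG=B2-.205*YSV; LG[2]=.015
def ppath(W,h=108.4):
    s=r.read_state(); R0=np.array(s["eef_rot"]); q=np.array(s["tool_pos"]); print("t",s["t"],np.round(q,4),"F",np.round(s["contact_force"],1))
    for th,xf,zf in W:
        R=ptool(YS,th); t=np.radians(th); p=LG+(XS*(xf-h*np.sin(t)+6*np.cos(t))+np.array([0,0,zf+h*np.cos(t)+6*np.sin(t)]))/1000
        a=np.r_[Ro.from_matrix(R0.T@R).as_rotvec(degrees=True),R0.T@(p-q)*100]; print((th,xf,zf)," ".join(f"{v:.2f}" for v in a))
E
python3 -c "
from h import *
ppath([(0,8,100),(14,6,100),(14,6,40)])"
```

```text
t 26.8 [ 0.5377 -0.3785  0.2237] F [-0.8  0.  -3.7]
(0, 8, 100) -0.36 -0.20 -2.27 23.95 12.41 0.04
(14, 6, 100) -14.35 0.08 -2.28 23.84 9.57 0.23
(14, 6, 40) -14.35 0.08 -2.28 23.82 9.61 6.23
```

Emit:
{"method": "jog_arm", "body": {
  "deltas": "-5 0 -1 8 3.2 0 -0.9;-10 0 -2 16 6.4 0 -0.9;-14.3 0 -2.3 23.8 9.6 0.2 -0.9;-14.3 0 -2.3 23.8 9.6 0.2 -0.9;-14.3 0 -2.3 23.8 9.6 0.2 -0.9;-14.3 0 -2.3 23.8 9.6 0.2 -0.9;-14.3 0 -2.3 23.8 9.6 0.2 -0.9;-14.3 0 -2.3 23.8 9.6 3 -0.9;-14.3 0 -2.3 23.8 9.6 6.2 -0.9;-14.3 0 -2.3 23.8 9.6 6.2 -0.9;-14.3 0 -2.3 23.8 9.6 6.2 -0.9"
}}

```text
t: 27.9
tool_pos: [0.6198, -0.1367, 0.1632]
eef_rot: [[-0.095, 0.966, 0.24], [0.996, 0.092, 0.02], [-0.002, 0.241, -0.97]]
contact_force: [0.4, -1.0, -1.9]
width: 0.125
grasp_force: 59.3
```

```bash
python3 - <<'E'
from h import *
ppath([(14,6,15),(15,5,5),(17.2,4,2),(17.2,1.5,1),(17.2,0.5,0),(17.2,0,-1)])
im,d,c=cam("side"); u,v=px(c,LG).astype(int)
cv2.imwrite("pics/lg.png",cv2.resize(im[v-100:v+50,u-100:u+100,::-1],(800,600),interpolation=cv2.INTER_CUBIC))
E
python3 pic.py
```

```text
t 27.9 [ 0.6198 -0.1367  0.1632] F [ 0.4 -1.  -1.9]
(14, 6, 15) -0.04 0.15 -0.03 0.17 -0.63 2.58
(15, 5, 5) -1.04 0.15 -0.03 0.17 -1.15 3.52
(17.2, 4, 2) -3.24 0.16 -0.03 0.17 -1.74 3.78
(17.2, 1.5, 1) -3.24 0.16 -0.03 0.17 -2.01 3.81
(17.2, 0.5, 0) -3.24 0.16 -0.03 0.17 -2.13 3.89
(17.2, 0, -1) -3.24 0.16 -0.03 0.17 -2.20 3.97
t 27.95 w 0.123 gf 59.3 [ 0.6205 -0.1367  0.1642]
side 744 x [-72.5 -70.6 -33.9  54.3  61.7] y [-7.5 -4.9  6.4] z [-24.7 -23.6  32.9 107.1 110.6]
 z 0 y med -5.1 x [-69.4  -4.1]
 z 25 y med -5.1 x [-71.3  39.2]
 z 50 y med -5.1 x [-71.7  61.7]
 z 75 y med -5.2 x [-72.4  57.1]
 z 95 y med -5.0 x [-71.3  57.5]
top 163 x [ 3.1 10.  47.2 66.6 66.7] y [-4.9  0.   6.1] z [-16.1 -15.  -10.3 100.7 107.1]
```

View pics/lg.png

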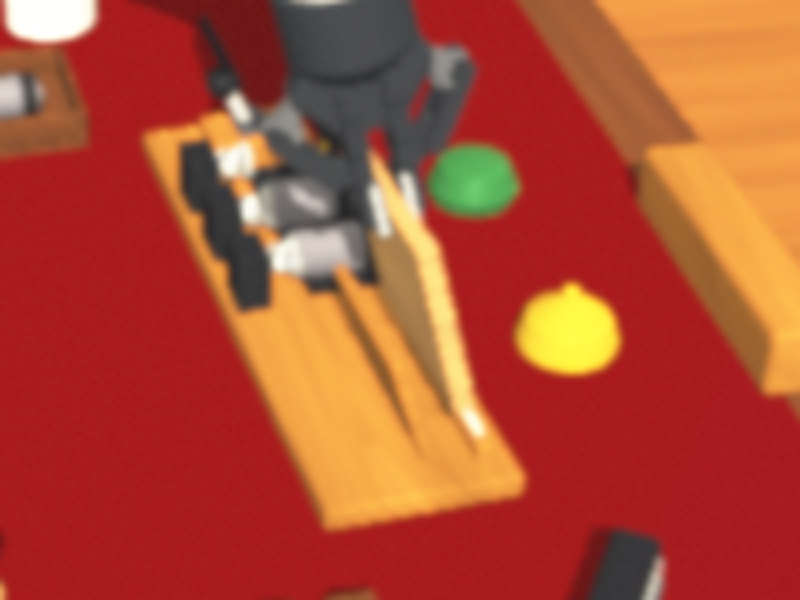

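The frame hovers upright over the ledge between the backrest (350,290) and the stop bar (470,420), back towards the backrest. Lowering it.

Emit:
{"method": "jog_arm", "body": {
  "deltas": "0 0 0 0.2 -0.3 1.3 -0.9;0 0 0 0.2 -0.6 2.6 -0.9;-1 0 0 0.2 -1.15 3.5 -0.9;-3.2 0 0 0.2 -1.75 3.75 -0.9;-3.2 0 0 0.2 -2 3.8 -0.9;-3.2 0 0 0.2 -2.1 3.85 -0.9;-3.2 0 0 0.2 -2.1 3.85 -0.9"
}}

```text
t: 28.75
tool_pos: [0.6097, -0.1352, 0.1216]
eef_rot: [[-0.096, 0.95, 0.296], [0.995, 0.093, 0.025], [-0.004, 0.297, -0.955]]
contact_force: [0.1, 0.0, -2.3]
width: 0.129
grasp_force: 59.4
```

```bash
python3 -c "
from h import *
ppath([(17.2,0.5,0),(17.2,-1,-0.5),(17.2,-3,-1)])"
```

```text
t 28.75 [ 0.6097 -0.1352  0.1216] F [ 0.1  0.  -2.3]
(17.2, 0.5, 0) 0.06 0.20 0.06 -0.08 -0.16 0.08
(17.2, -1, -0.5) 0.06 0.20 0.06 -0.08 -0.32 0.09
(17.2, -3, -1) 0.06 0.20 0.06 -0.08 -0.53 0.07
```

Emit:
{"method": "jog_arm", "body": {
  "deltas": "0 0.2 0 0 -0.16 0.08 -0.9;0 0.2 0 0 -0.25 0.12 -0.9;0 0.2 0 0 -0.25 0.15 -0.9;0 0.2 0 0 -0.25 0.15 -0.9"
}}

```text
t: 29.15
tool_pos: [0.6085, -0.1358, 0.12]
eef_rot: [[-0.097, 0.95, 0.298], [0.995, 0.093, 0.028], [-0.001, 0.299, -0.954]]
contact_force: [-1.1, -2.4, 8.0]
width: 0.129
grasp_force: 61.0
```

Emit:
{"method": "jog_arm", "body": {
  "deltas": "0 0 0 0 -0.1 -0.08 -0.9;0 0 0 0 -0.2 -0.11 -0.9;0 0 0 0 -0.3 -0.14 -0.9;0 0 0 0 -0.3 -0.14 -0.9"
}}

```text
t: 29.55
tool_pos: [0.6068, -0.1356, 0.1205]
eef_rot: [[-0.098, 0.949, 0.3], [0.995, 0.094, 0.029], [-0.0, 0.302, -0.953]]
contact_force: [17.7, 2.3, -5.2]
width: 0.124
grasp_force: 59.1
```

It's in contact with both floor and backrest. I'll ease off, release and back away along the tool axis.

Emit:
{"method": "jog_arm", "body": {
  "deltas": "0 0 0 0 0.12 0.08 -0.9;0 0 0 0 0.12 0.08 -0.9;0 0 0 0 0.12 0.08 -0.7;0 0 0 0 0.12 0.08 -0.5;0 0 0 0 0.12 0.08 -0.3;0 0 0 0 0.12 0.08 -0.3;0 0 0 0 0.12 -0.5 -0.3;0 0 0 0 0.12 -2 -0.3;0 0 0 0 0.12 -5 -0.3;0 0 0 0 0.12 -9 -0.3;0 0 0 0 0.12 -13 -0.3;0 0 0 0 0.12 -13 -0.3"
}}

```text
t: 30.75
tool_pos: [0.5674, -0.1399, 0.2491]
eef_rot: [[-0.097, 0.949, 0.301], [0.995, 0.093, 0.026], [-0.003, 0.302, -0.953]]
contact_force: [1.2, 0.2, -0.1]
width: 0.351
grasp_force: 0.0
```

```bash
cat > pm.py <<'E'
from h import *
Rb=np.stack([XS,YSV,[0,0,1]],1); s=r.read_state(); print("t",s["t"],np.round(s["tool_pos"],3),np.round(s["q"],2))
for n in("side","top"):
    im,d,c=cam(n); L=(cloud(c,d)-LG)@Rb*1000
    for a,b in((15,40),(40,60),(60,72),(80,95),(95,108),(108,125)):
        k=(abs(L[...,0])<70)&(abs(L[...,1])<85)&(L[...,2]>a)&(L[...,2]<b); q=L[k]
        if len(q)>5:
            A=np.polyfit(q[:,1],q[:,0],1) if len(q)>20 else [9]
            print(n,(a,b),len(q),"x",np.round(np.percentile(q[:,0],[2,25,50,75,98]),1),"y",np.round(np.percentile(q[:,1],[0,1,99,100]),1),"yaw",round(np.degrees(A[0]),2))
    u,v=px(c,LG).astype(int); cv2.imwrite(f"pics/pm_{n}.png",cv2.resize(im[v-75:v+45,u-80:u+80,::-1],(400,300),interpolation=cv2.INTER_CUBIC))
cv2.imwrite("pics/pm.png",np.hstack([cv2.imread(f"pics/pm_{n}.png") for n in("side","top")]))
E
python3 pm.py
```

```text
t 30.75 [ 0.567 -0.14   0.249] [-0.46  0.17 -0.2   0.93  0.16  1.04]
side (15, 40) 123 x [-20.4 -16.4 -11.5  -2.3   8.4] y [-69.4 -69.2  45.8  48.2] yaw -6.93
side (40, 60) 95 x [-26.3 -23.5 -18.4  -9.7  -2. ] y [-70.7 -69.7  49.1  50.9] yaw -8.68
side (60, 72) 75 x [-30.2 -28.5 -26.2 -18.3  -9.1] y [-70.  -70.   51.2  52.6] yaw -5.54
side (80, 95) 54 x [-30.3 -27.6 -25.7 -20.5 -15.5] y [-70.3 -69.3  55.   60.1] yaw -3.5
side (95, 108) 48 x [-34.4 -32.2 -30.6 -26.6 -20.7] y [-69.7 -69.6  47.   48.2] yaw -3.29
side (108, 125) 185 x [-36.3 -33.8 -31.  -28.  -25.1] y [-68.  -67.6  62.6  62.9] yaw -0.22
top (15, 40) 59 x [-2.1  6.5 11.1 26.6 30.7] y [-39.9 -38.5  66.7  66.9] yaw -9.22
top (40, 60) 34 x [-21.3  -3.4  -0.9   1.6   3.1] y [-26.4 -25.5  66.7  66.7] yaw -5.37
top (60, 72) 30 x [-29.7 -12.4  -7.5  -5.7  -4.5] y [-20.8 -20.   67.   67. ] yaw 0.54
top (80, 95) 29 x [-20.8 -15.6 -14.8 -13.9 -11.6] y [-19.7 -19.1  66.5  66.6] yaw -0.87
top (95, 108) 29 x [-32.  -21.7 -20.2 -18.8 -17.1] y [-22.9 -22.4  67.2  67.2] yaw -3.15
top (108, 125) 189 x [-36.1 -33.1 -30.2 -27.1 -23.2] y [-16.8 -15.2  66.6  66.9] yaw 0.17
```

View pics/pm.png

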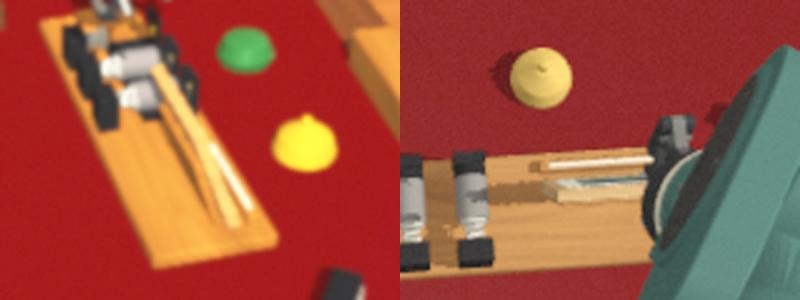

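The picture leans flush: its top is at x≈-30 and z≈116, as expected for 0.30 rad. It is square within about 0.2° and centred within about 2 mm, with the picture side (blue strip) facing +x. Now the toggle, pushed with shut fingers.

Run:
```python
from h import *
H=B2+.145*YSV; H[2]=0
for x,z in((-64,.2),(-64,.069)): go(H+XS*x/1000+[0,0,z],tool(YS))
```

```text
t 30.85 at [ 0.5667 -0.1392  0.2444] F [ 0.2 -0.  -1.4] w 0.349 gf 0.0
delta [ 13.57  13.61 -89.2 ] [34.91 -0.94  4.34]
t 30.85 at [ 0.5667 -0.1392  0.2444] F [ 0.2 -0.  -1.4] w 0.349 gf 0.0
delta [ 13.57  13.61 -89.2 ] [34.92 -4.84 16.85]
```

Emit:
{"method": "jog_arm", "body": {
  "deltas": "13.6 13.6 -89.2 34.9 -0.9 4.3 -1;13.6 13.6 -89.2 34.9 -0.9 4.3 -1;13.6 13.6 -89.2 34.9 -0.9 4.3 -1;13.6 13.6 -89.2 34.9 -0.9 4.3 -1;13.6 13.6 -89.2 34.9 -0.9 4.3 -1;13.6 13.6 -89.2 34.9 -0.9 4.3 -1;13.6 13.6 -89.2 34.9 -0.9 4.3 -1;13.6 13.6 -89.2 34.9 -0.9 4.3 -1;13.6 13.6 -89.2 34.9 -0.9 4.3 -1;13.6 13.6 -89.2 34.9 -0.9 4.3 -1;13.6 13.6 -89.2 34.9 -0.9 4.3 -1;13.6 13.6 -89.2 34.9 -0.9 4.3 -1;13.6 13.6 -89.2 34.9 -0.9 4.3 -1;13.6 13.6 -89.2 34.9 -0.9 4.3 -1;13.6 13.6 -89.2 34.9 -0.9 4.3 -1"
}}

```text
t: 32.35
tool_pos: [0.5368, 0.2086, 0.1998]
eef_rot: [[-0.996, -0.095, -0.002], [-0.095, 0.996, 0.001], [0.002, 0.001, -1.0]]
contact_force: [-0.4, -0.2, 1.0]
width: -0.002
grasp_force: 0.0
```

```bash
python3 pm.py | cut -c1-120 | grep 108; python3 pr.py | head -3
python3 - <<'E'
from h import *
H=B2+.145*YSV; H[2]=0
for x in(-64,-48,0): go(H+XS*x/1000+[0,0,.069],tool(YS))
im,d,c=cam("top"); cv2.imwrite("pics/chk.png",cv2.resize(im[:,:,::-1],(784,588),interpolation=cv2.INTER_CUBIC))
E
```

```text
side (95, 108) 45 x [-34.7 -32.6 -30.3 -26.1 -20.8] y [-70.2 -69.9  46.5  47.4] yaw -3.76
side (108, 125) 188 x [-36.3 -33.9 -30.7 -27.9 -24.9] y [-69.6 -69.5  60.6  63.7] yaw -0.24
top (95, 108) 33 x [-23.3 -20.9 -20.1 -18.4 -17.3] y [-60.5 -59.8  66.9  67.1] yaw -0.76
top (108, 125) 297 x [-36.1 -33.1 -30.  -27.3 -23.1] y [-62.  -61.3  66.3  66.9] yaw -0.19
ref  [237, 246, 240, 233, 235, 236, 227, 214, 205, 203, 203, 202, 202, 202, 203, 204, 203, 202, 203, 201, 190, 158, 111, 77, 78, 95, 100, 83]
bay2 [240, 247, 242, 236, 237, 238, 230, 216, 208, 205, 205, 204, 205, 205, 206, 205, 205, 206, 206, 205, 195, 163, 116, 81, 80, 98, 102, 84]
bay1 [204, 240, 241, 230, 227, 230, 220, 206, 203, 202, 202, 192, 163, 128, 116, 129, 163, 189, 199, 199, 193, 168, 121, 84, 82, 101, 102, 80]
t 32.5 at [0.5369 0.2086 0.2   ] F [ 0.2 -0.   0.3] w 0.002 gf 0.0
delta [ 0.04 -0.09 -0.03] [-2.00e-02 -1.00e-02  1.31e+01]
t 32.5 at [0.5369 0.2086 0.2   ] F [ 0.2 -0.   0.3] w 0.002 gf 0.0
delta [ 0.04 -0.09 -0.03] [-1.62e+00 -1.00e-02  1.31e+01]
t 32.5 at [0.5369 0.2086 0.2   ] F [ 0.2 -0.   0.3] w 0.002 gf 0.0
delta [ 0.04 -0.09 -0.03] [-6.420e+00 -1.000e-02  1.309e+01]
```

View pics/chk.png

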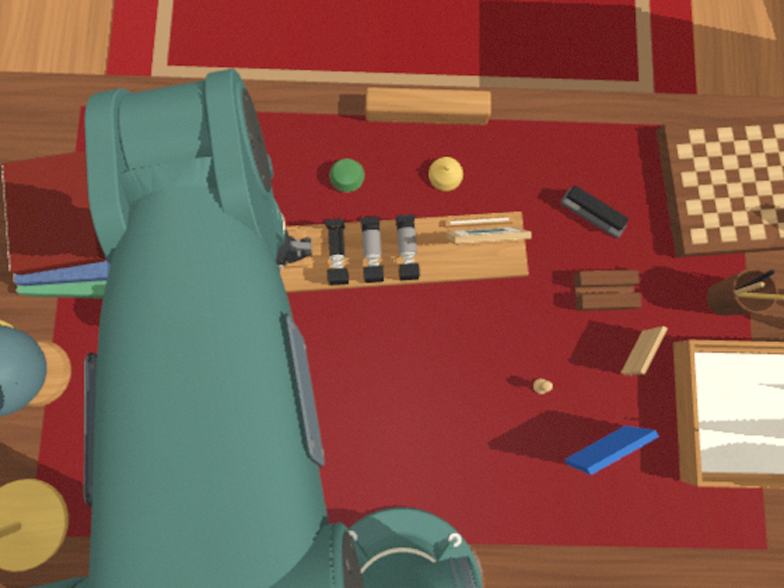

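Both bays are filled, the picture is standing, nothing else has moved and no third cell is to be seen. Pushing the toggle.

Emit:
{"method": "jog_arm", "body": {
  "deltas": "0 0 0 0 0 5 -1;0 0 0 0 0 10 -1;0 0 0 0 0 12.5 -1;0 0 0 0 0 13.1 -1;0 0 0 0 0 13.1 -1;0 0 0 -1 0 13.1 -1;0 0 0 -2 0 13.1 -1;0 0 0 -3 0 13.1 -1;0 0 0 -4 0 13.1 -1;0 0 0 -5 0 13.1 -1;0 0 0 -6 0 13.1 -1;0 0 0 -6.4 0 13.1 -1;0 0 0 -6.4 0 13.1 -1"
}}

```text
t: 33.85
tool_pos: [0.6004, 0.2148, 0.0683]
eef_rot: [[-0.995, -0.096, -0.003], [-0.096, 0.995, 0.0], [0.003, 0.0, -1.0]]
contact_force: [-2.0, -0.3, 0.4]
width: -0.005
grasp_force: 1.2
```

Only 2 N so far, so I'll push on until it reaches the stop.

Emit:
{"method": "jog_arm", "body": {
  "deltas": "0 0 0 -0.2 0 0 -1;0 0 0 -0.4 0 0 -1;0 0 0 -0.4 0 0 -1"
}}

```text
t: 34.15
tool_pos: [0.601, 0.2149, 0.0681]
eef_rot: [[-0.995, -0.096, -0.009], [-0.096, 0.995, -0.001], [0.009, 0.0, -1.0]]
contact_force: [-21.8, -2.7, 8.5]
width: 0.003
grasp_force: 10.3
```

That's the hard stop at 22 N. I'll retreat clear and do a last check.

Emit:
{"method": "jog_arm", "body": {
  "deltas": "0 0 0 1 0 0 -1;0 0 0 4 0 0 -1;0 0 0 5 0 -4 -1;0 0 0 8 0 -9 -1;0 0 0 13 0 -14 -1;0 0 0 18 8 -16 -1;0 0 0 18 10 -16 -1;0 0 0 18 12 -16 -1;0 0 0 18 12 -16 -1;0 0 0 18 12 -16 -1"
}}

```text
t: 35.15
tool_pos: [0.4138, 0.3182, 0.2294]
eef_rot: [[-0.995, -0.098, -0.001], [-0.098, 0.995, 0.001], [0.001, 0.001, -1.0]]
contact_force: [0.3, -0.4, 0.4]
width: -0.002
grasp_force: 0.0
```

```bash
python3 pm.py | grep 108; python3 pr.py | head -3
python3 - <<'E'
from h import *
H=B2+.145*YSV; H[2]=0; Rb=np.stack([XS,YSV,[0,0,1]],1)
im,d,c=cam("side"); L=(cloud(c,d)-H)@Rb*1000
q=L[(abs(L[...,0])<60)&(abs(L[...,1])<22)&(L[...,2]>50)&(L[...,2]<95)]; print("knob",len(q),np.round(np.median(q,0),1) if len(q) else "")
cv2.imwrite("pics/fin.png",cv2.resize(im[130:330,180:420,::-1],(720,600),interpolation=cv2.INTER_CUBIC))
E
```

```text
side (95, 108) 50 x [-34.  -32.6 -30.7 -26.3 -20.7] y [-69.6 -69.6  52.9  54. ] yaw -3.57
side (108, 125) 184 x [-36.  -33.9 -30.8 -27.8 -25. ] y [-69.6 -67.3  60.4  66.1] yaw -0.17
top (95, 108) 32 x [-28.2 -21.  -20.4 -18.9 -17.4] y [-38.3 -37.7  66.9  67. ] yaw -0.62
top (108, 125) 297 x [-36.1 -33.2 -30.2 -27.3 -23. ] y [-62.5 -61.7  66.2  66.6] yaw -0.01
ref  [237, 246, 240, 233, 235, 236, 227, 214, 205, 203, 203, 202, 202, 202, 203, 204, 203, 202, 203, 201, 190, 158, 111, 77, 78, 95, 100, 83]
bay2 [239, 247, 241, 235, 236, 237, 229, 215, 206, 204, 203, 203, 204, 204, 205, 204, 204, 205, 206, 204, 194, 163, 116, 80, 79, 97, 101, 84]
bay1 [203, 240, 241, 230, 226, 229, 219, 205, 202, 202, 202, 191, 162, 128, 115, 129, 163, 188, 198, 199, 192, 167, 120, 82, 81, 100, 102, 78]
knob 60 [20.7 -9.1 69.4]
```

View pics/fin.png

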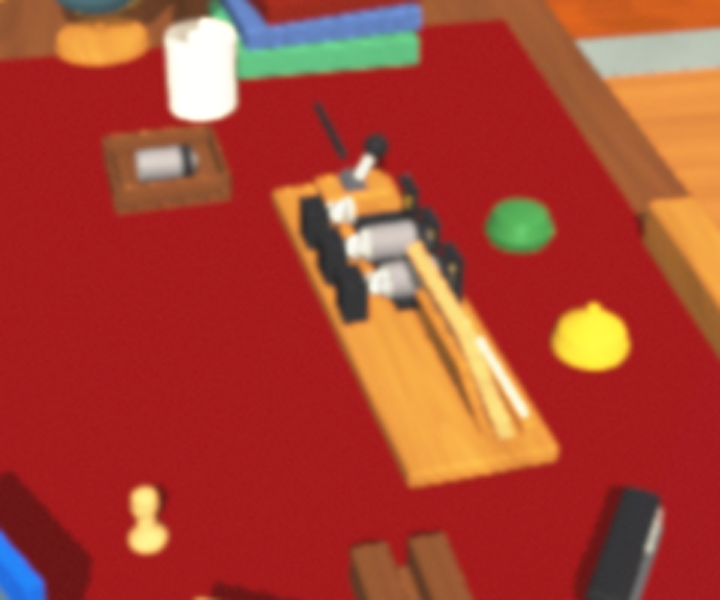

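The knob is at about +21 mm (started at about -22 mm) and was pushed to its stop. The spent cell (165,160) is in the tray, cells sit in two bays and the picture leans in place. Handing in.

```bash
python3 -c "
from rig import r
print(r.sign_off())"
```

```text
the job is handed in; nothing more can be done
None
```

The job is handed in: the spent cell is in the tray, both loose cells found are seated in bays 1 and 2, the picture leans centred on the ledge with its picture side out, and the toggle was then pushed to its on stop.

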